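# Wind up a spring-seat collar with a tommy bar

### The arm

A 6-joint arm with a two-finger parallel gripper is mounted at the origin on the work surface. World frame = base frame: x ahead of the robot, y to its left, z up, the work surface at z = 0. Lengths are in m, angles in degrees, forces in N, time in s.
With the tool pointing down it reaches from about 0.4 to 0.825 m from the base axis. Payload 7 kg.
Tool frame: the origin (TCP) lies midway between the tips of the shut fingers; the grasp point (between the pads) lies 19 mm behind it; z points along the fingers, x is the direction in which the jaws open and shut, and the axes are right-handed (so a half turn about z gives the same grasp; the last joint's range is limited). The gripper opens to 88 mm and grips with 3 to 60 N. Pads are 19 mm wide; open, the fingers measure 130 mm over their backs; the gripper's body (78 mm by 193 mm) begins 47 mm behind the grasp point.
Start: joints at [92.538, 20.546, 0.682, 0, -70.136, -16.507], TCP at [0.163, 0.655, 0.227] pointing down, gripper open.
Joint ranges: [-176.03, 176.03], [-82.01, 121.73], [-58.28, 71.71], [-173.87, 95.51], [-174.79, -0.11], [-173.66, 173.66]. Speed limits (degrees/s): [136.94, 136.94, 172.46, 180, 180, 180].

### API

Orientations are given as [roll, pitch, yaw] about the fixed x, y, z axes, in that order (R = Rz(yaw) Ry(pitch) Rx(roll)).
In Python, from plant import ctrl, vision, nets gives the robot as it stands.
- The arm moves only by the shell command python3 -m jog 'ROWS'. ROWS is text: rows parted by semicolons, each of 7 numbers parted by spaces: the turn, a rotation vector about the tool's x, y, z in units of 0.1 rad (1.0 is 0.1 rad), then the shift along the tool's x, y, z in units of 4 cm (1.0 is 4 cm), then the opening, from -1 (shut) to 1 (fully open). In form: rx ry rz x y z jaw; .... A call has 1 to 8 rows; each row shifts and turns the commanded pose from where the row before left it, along the tool's axes as they then stand; what a row does not reach is not made up. A row lasts 1/8 s, in which the tool goes at most 62.5 mm and 10.7 degrees, less where a joint would pass 70% of its speed; a pose out of reach is approached as far as the arm can. A call with a number of a shift or a turn outside -1 to 1 is refused whole. A call with a gripper value outside its range is refused whole. The fingers move at their own pace and stop on an object; the grip force is fixed at half the most. Time passes only in rows, so rows that do not move let the fingers close. It gives the time, the measured TCP pose, the force and the opening at its end, in the units of the state.
- ctrl.get_obs(): the state, without advancing time (a new reading comes with each control period).
- vision.snapshot(name): name is "side" or "top"; returns (picture, depth): 384x512x3 uint8, red, green, blue; 384x512 float32, m along the optical axis (not along the pixel's ray), 0 where there is no reading.
- vision.camera_info(name): a dict with "camera_matrix" (3x3 intrinsics, pixels), "D" ([k1, k2, p1, p2, k3] as OpenCV has them; the pictures are not rectified), "camera_from_world" (4x4, takes a point from world to camera coordinates). Camera axes: x right, y down, z forward; pixel columns grow to the right and rows downward; lengths in m; the calibration is good to about 2 mm. A picture is of the moment at which its call begins. camera_info takes no time and is no camera call.
- ctrl.close_job(): hands the job in, once; it reports no verdict.
Trained networks look in the newest picture that a camera, given by its name, has taken for a name from the list of things; names that differ only in an ending like _2 or _b are one class to them, and where a whole thing is asked for, a point or a joint stands for the part that bears it (a point fixed in the world has none). Each returns a list of dicts, best first, with "score" (0 to 1); they miss things now and then, are a little off and sometimes report something else, mostly with a low value. They report only what shows in the picture. A call takes as long as a camera call.
- nets.boxes_of(target, camera): "location" ([x, y, z] in m, in world coordinates, good to about 4 mm: the middle of the surface that is visible of it).
The state is a dict: "clock": time; "joint_pos": joint angles; "qvel": joint speeds; "tau": joint torques, N m; "tool_pos": TCP position; "orientation": TCP orientation; "force": force on the tool from outside, world axes, zero at the start; "moment": the same for the moment, N m; "opening": finger opening in m.
Only numpy, scipy, OpenCV 4.12 (cv2) and the standard library are available. Lean on these libraries where they do the work, as an engineer would, in place of code of your own. Each camera call takes 0.05 s, during which the arm holds its last target.

### The job

Wind the damper's spring seat fully home: draw the tommy bar out of its wooden holder, lay it on the bench so that you can take it again by its square end, then put its round nose into the holes of the threaded collar, one after another, and turn the collar anticlockwise (seen from above) until the spring has closed up against its top cap and the collar stops. Finally take the bar out and leave it lying on the bench, clear of the frame and not in the holder; do not disturb the tray, tin and wheel nut.

Things in the scene. Friction and masses are not known exactly. Their poses are not given: they have to be found in the camera images.
- stand: Frame fixed to the bench, damper upright in it. Origin: on the damper's axis, at bench height. Base plate 12 mm thick, x -75 to +95, y +-125 mm. Two uprights 20 mm square, 248 mm high, at x -40, y +-90 mm. The bar works between them on the open side (its -x, facing the robot within 12 deg) and can swing 55 deg either side of -x before it meets an upright: less than the whole turn needed.
- cap (a point): Underside of the dark top cap (76 mm across), on the damper's axis, 208 mm up; the white spring (70 mm across) rises to it with the collar. A cross bar joins the uprights above it, 246 to 262 mm up.
- collar_centre (a point): Centre of the aluminium collar at mid-height of its holes (102 to 106 mm above the bench; rises 9 mm a turn). Turns with the collar: its x axis points out along one of the 8 radial holes, the others follow every 45 deg. Collar 96 mm across, 34 high, a dark stroke on its top rim over each hole. Holes are level, square, 18 x 18 mm; mouths 48 mm from the axis, floors 24 mm from it.
- collar (a joint): Turn of the collar in rad, positive anticlockwise seen from above (winding the spring up). 0 is fully home (a stop: the spring meets its cap); it starts 2.25 to 2.55 rad short, i.e. at -2.55 to -2.25. Stiff: it needs about 0.3 N m to turn (more when turned fast) and stays where it is left.
- holder: Wooden block fixed to the bench, 105 x 48 x 58 mm (x, y, z), origin at the centre of its underside. A level square bore opens at its +x face (which looks away from the robot), axis 33 mm above the bench, roofed over, so the bar can only be drawn out level along +x.
- bar: Steel tommy bar 165 mm long, about 180 g. Origin on its axis at mid-length; x axis points to the nose. Square handle 18 x 18 mm from x -82.5 to +17.5; round nose 14 mm thick from +17.5 to +82.5, its last 12 mm tapered to 7 mm. It starts level in the holder, handle inside, about 65 mm of nose sticking out. Lying on the bench its axis is 9 mm up.
- bar_tip (a point): End of the bar's round nose, on its axis.
- tray: Grey plastic tray 130 x 100 x 35 mm with some steel bushes, bystander; origin at the centre of its underside. It stands to one side of the bench and the holder to the other; which is which changes.
- can: Aluminium grease tin 70 mm across, 50 mm high, bystander at the left of the bench; origin at the centre of its underside.
- nut: Steel wheel nut 70 mm across its flange, 40 mm high, bystander at the right of the bench; origin at the centre of its underside.

How it is judged:
By the outcome, as a careful person would: the job done as asked, in the order asked, and still so for the second after the job is handed in, with the robot touching nothing.
It also fails if it takes over 72 s, if anything falls off the work surface, if the arm or the gripper's body presses on something with over 40 N, if the wrist force passes 120 N, or if a joint passes its speed limit or range.

## Working session

There is one attempt and no reset: what is moved stays moved. The work goes in short steps, Python scripts to look and compute and a shell command to move; the robot and the scene stay as the last step left them, time stands still between calls to the robot, and variables do not carry over. Pictures are saved under pics/ and viewed, and the job is handed in when it is done.

```bash
ls -la; mkdir -p pics
python3 - <<'E'
from plant import ctrl, vision, nets
import cv2,numpy as np
for n in ("side","top"):
    p,d=vision.snapshot(n); cv2.imwrite(f"pics/{n}0.png",p[:,:,::-1])
    np.save(f"pics/{n}0d.npy",d)
    i=vision.camera_info(n); print(n,np.round(i["camera_matrix"],1).tolist(),i["D"],np.round(i["camera_from_world"],3).tolist())
    for t in ("stand","collar_centre","holder","bar","bar_tip","tray","can","nut"):
        r=nets.boxes_of(t,n); print(t,[(np.round(q["location"],3).tolist(),round(q["score"],2)) for q in r[:3]])
print(ctrl.get_obs())
E
```

```text
total 12
drwxr-xr-x  3 agent agent 4096 Dec  6 22:20 .
drwxr-xr-x 23 root  root  4096 Dec  6 22:20 ..
drwxr-xr-x  2 agent agent 4096 Dec  6 22:20 pics
side [[405.4, 0.0, 258.0], [0.0, 405.4, 193.5], [0.0, 0.0, 1.0]] [-0.01612589  0.          0.          0.          0.        ] [[0.618, 0.786, 0.007, -0.32], [0.609, -0.473, -0.636, -0.242], [-0.497, 0.398, -0.771, 1.776], [0.0, 0.0, 0.0, 1.0]]
stand [([0.674, -0.028, 0.01], 0.84)]
collar_centre [([0.685, -0.031, 0.118], 0.82)]
holder [([0.45, -0.329, 0.055], 0.73), ([0.608, 0.477, 0.045], 0.58)]
bar []
bar_tip [([0.51, -0.338, 0.04], 0.38)]
tray [([0.417, 0.307, 0.014], 0.55)]
can []
nut [([0.582, -0.494, 0.036], 0.92)]
top [[381.1, 0.0, 256.7], [0.0, 381.1, 189.3], [0.0, 0.0, 1.0]] [-0.02808632  0.          0.          0.          0.        ] [[0.015, -1.0, -0.013, -0.009], [-0.992, -0.013, -0.126, 0.546], [0.126, 0.015, -0.992, 1.21], [0.0, 0.0, 0.0, 1.0]]
stand [([0.629, -0.008, 0.011], 0.93)]
collar_centre [([0.628, -0.006, 0.122], 0.76), ([0.432, 0.301, 0.004], 0.43)]
holder [([0.43, -0.321, 0.058], 0.65)]
bar [([0.518, -0.339, 0
[... 175 characters left out ...]
9, 0.038], 0.85), ([0.43, -0.321, 0.059], 0.25)]
{'clock': 0.9, 'joint_pos': array([ 9.25373288e+01,  2.05440118e+01,  6.82576961e-01, -2.37261356e-04,
       -7.01349248e+01, -1.65064798e+01]), 'qvel': array([ 0.0123337 ,  0.0418852 ,  0.00191151,  0.09639248, -0.01991204,
        0.03073232]), 'tau': array([ 2.33916653e-04, -5.82360470e+01,  2.93297535e+01,  7.00222224e+00,
        1.24609048e-02, -1.84208523e-05]), 'tool_pos': array([0.16296032, 0.65502148, 0.22659173]), 'orientation': array([ 1.79998752e+02,  3.42687821e-03, -1.03969232e+02]), 'force': array([ 0.37143115, -0.22636086,  0.32821201]), 'moment': array([-0.01126716, -0.02781808, -0.02554492]), 'opening': 0.08763347182879506}
```

View images.

View pics/side0.png

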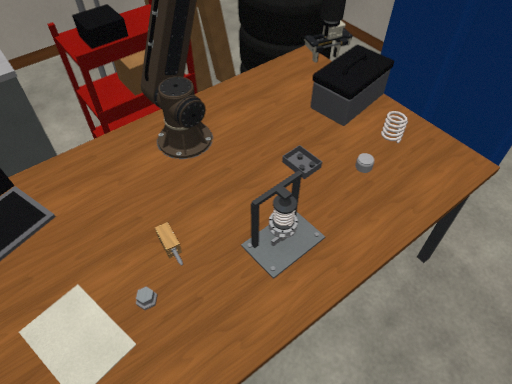

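View pics/top0.png

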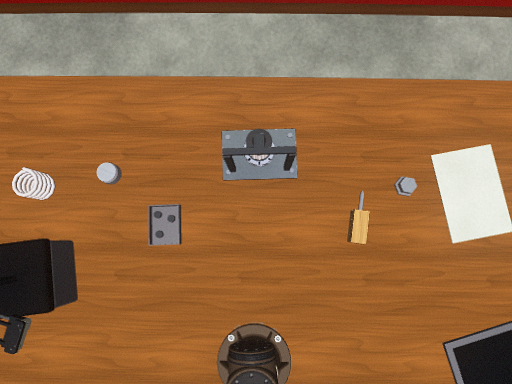

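```bash
cat > h.py <<'E'
from plant import ctrl, vision, nets
import cv2,numpy as np
def cloud(n,d):
    i=vision.camera_info(n);K=np.array(i["camera_matrix"]);D=np.array(i["D"]);T=np.array(i["camera_from_world"])
    v,u=np.mgrid[0:384,0:512]
    p=cv2.undistortPoints(np.stack([u,v],-1).reshape(-1,1,2).astype(np.float64),K,D).reshape(384,512,2)
    c=np.dstack([p*d[...,None],d]).reshape(-1,3)
    w=(c-T[:3,3])@T[:3,:3]
    w=w.reshape(384,512,3); w[d==0]=np.nan
    return w
def proj(n,P):
    i=vision.camera_info(n);K=np.array(i["camera_matrix"]);D=np.array(i["D"]);T=np.array(i["camera_from_world"])
    return cv2.projectPoints(np.atleast_2d(P).astype(float),cv2.Rodrigues(T[:3,:3])[0],T[:3,3],K,D)[0].reshape(-1,2)
def crop(p,u0,u1,v0,v1,s,name,lines=()):
    im=cv2.resize(p[v0:v1,u0:u1,::-1],None,fx=s,fy=s,interpolation=cv2.INTER_CUBIC)
    for pts,col in lines:
        q=np.round((np.array(pts)-[u0,v0]+.5)*s-.5).astype(int); cv2.polylines(im,[q.reshape(-1,1,2)],False,col,1)
    cv2.imwrite(name,im)
E
python3 - <<'E'
from h import *
for n in ("top","side"):
    d=np.load(f"pics/{n}0d.npy"); w=cloud(n,d); p=cv2.imread(f"pics/{n}0.png")
    X,Y,Z=w[...,0],w[...,1],w[...,2]
    t=(X>.3)&(X<.9)&(abs(Y)<.3)
    print(n,"bench z",np.nanmedian(Z[(X>.45)&(X<.5)&(abs(Y)<.2)]))
    for nm,m in (("holder",(abs(X-.44)<.12)&(abs(Y+.33)<.1)&(Z>.05)&(Z<.066)),
                 ("plate",(abs(X-.66)<.2)&(abs(Y)<.2)&(Z>.006)&(Z<.02)),
                 ("cross",(abs(X-.66)<.2)&(abs(Y)<.2)&(Z>.256)&(Z<.27))):
        q=np.c_[X[m],Y[m]]; 
        if len(q)<10: print(nm,len(q));continue
        print(nm,len(q),cv2.minAreaRect(q.astype(np.float32)),np.median(Z[m]),q.mean(0))
    m=(X>.46)&(X<.58)&(abs(Y+.33)<.06)&(Z>.025)&(Z<.05)
    q=w[m];print("nose");print(np.round(q,3).tolist()[:40])
p=cv2.imread("pics/top0.png")[:,:,::-1]; crop(p,205,315,110,200,7,"pics/top0c.png")
crop(p,330,400,170,260,6,"pics/top0h.png")
p=cv2.imread("pics/side0.png")[:,:,::-1]; crop(p,230,340,160,280,5,"pics/side0c.png")
crop(p,140,200,210,280,7,"pics/side0h.png")
E
```

```text
top bench z 0.0006548316925610621
holder 530 ((0.4300168752670288, -0.32919564843177795), (0.04961015284061432, 0.10522956401109695), 82.52485656738281) 0.05820696588689575 [ 0.42988179 -0.32848415]
plate 2332 ((0.6600196361541748, -0.0012711435556411743), (0.39917248487472534, 0.39755716919898987), 0.1384241282939911) 0.012474705395128596 [ 0.66146661 -0.00529936]
cross 661 ((0.6437297463417053, -0.007169961929321289), (0.05808117240667343, 0.19793756306171417), 2.617384433746338) 0.26255056608486077 [ 0.63055565 -0.00712192]
nose
[[0.546, -0.341, 0.033], [0.545, -0.343, 0.04], [0.545, -0.347, 0.035], [0.542, -0.341, 0.036], [0.542, -0.343, 0.04], [0.542, -0.348, 0.035], [0.539, -0.338, 0.033], [0.538, -0.339, 0.042], [0.538, -0.343, 0.039], [0.539, -0.347, 0.037], [0.536, -0.338, 0.033], [0.535, -0.339, 0.042], [0.535, -0.342, 0.043], [0.535, -0.347, 0.037], [0.532, -0.337, 0.039], [0.532, -0.341, 0.035], [0.532, -0.344, 0.036], [0.532, -0.345, 0.042], [0.528, -0.336, 0.039], [0.529, -0.34, 0.038], [0.528, -0.342, 0.041], [0.529, -0.347, 0.037], [0.525, -0.337, 0.038], [0.525, -0.3
[... 1175 characters left out ...]
0.322, 0.04], [0.489, -0.319, 0.04], [0.486, -0.315, 0.031], [0.479, -0.337, 0.038], [0.482, -0.335, 0.039], [0.483, -0.332, 0.038], [0.487, -0.33, 0.041], [0.484, -0.325, 0.033], [0.485, -0.322, 0.032], [0.486, -0.319, 0.029], [0.488, -0.316, 0.029], [0.48, -0.345, 0.04], [0.481, -0.342, 0.039], [0.482, -0.339, 0.038], [0.485, -0.337, 0.039], [0.488, -0.334, 0.04], [0.486, -0.33, 0.033], [0.484, -0.326, 0.027], [0.487, -0.324, 0.029], [0.489, -0.321, 0.029], [0.469, -0.359, 0.035], [0.481, -0.356, 0.046], [0.482, -0.353, 0.046], [0.482, -0.35, 0.042], [0.48, -0.346, 0.035], [0.481, -0.343, 0.034], [0.486, -0.341, 0.039], [0.489, -0.339, 0.039], [0.49, -0.336, 0.039], [0.492, -0.333, 0.037]]
```

View pics/top0c.png

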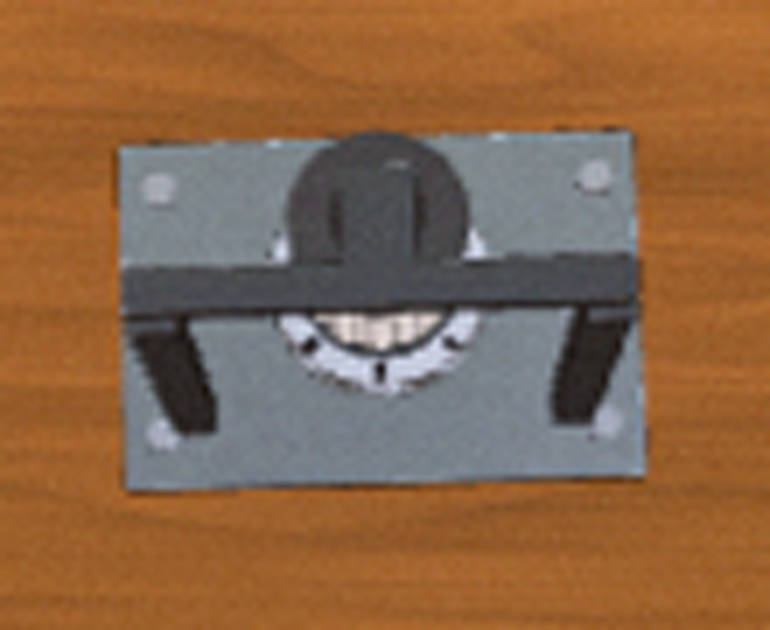

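View pics/side0c.png

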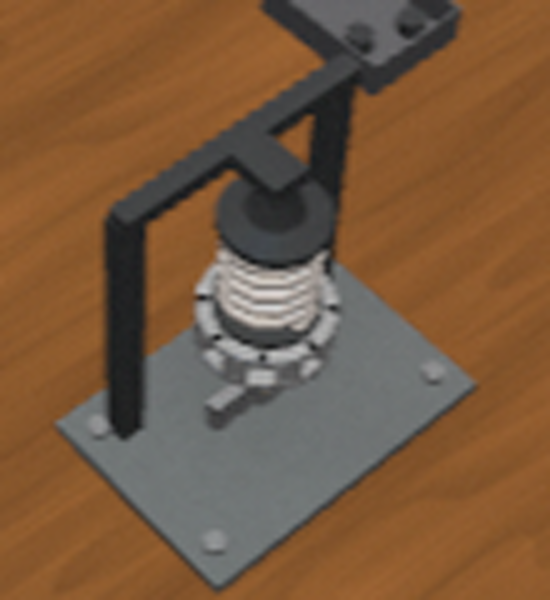

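View pics/top0h.png

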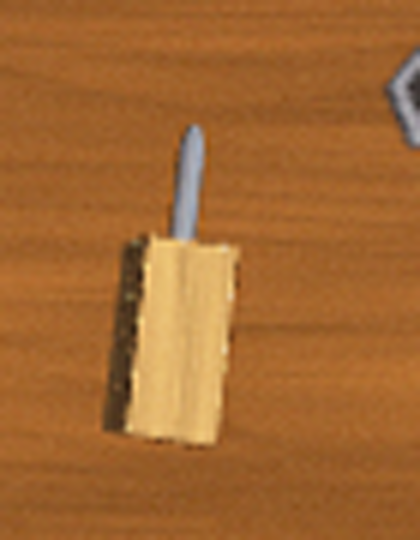

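Run:
```python
from h import *
from scipy.optimize import least_squares
def pix(c,s,u0,v0): return (np.array(c)+.5)/s-.5+[u0,v0]
tp=pix([(119,147),(634,131),(646,474),(127,490)],7,205,110)
tc=[(95,125),(95,-125),(-75,-125),(-75,125)]
sp=pix([(57,425),(218,590),(476,385)],5,230,160)
sc=[(-75,-125),(95,-125),(95,125)]
tp2=pix([(126,268),(636,256),(632,300),(126,320)],7,205,110)
def W(p,P,z):
    x,y,a=p;P=np.array(P)/1000;R=np.array([[np.cos(a),-np.sin(a)],[np.sin(a),np.cos(a)]])
    return np.c_[P@R.T+[x,y],np.full(len(P),z)]
def r(p,w=(1,1)): return np.r_[w[0]*(proj("top",W(p,tc,.012))-tp).ravel(),w[1]*(proj("side",W(p,sc,.012))-sp).ravel()]
for w in ((1,1),(1,0),(0,1)):
    s=least_squares(r,[.65,0,0],args=(w,)); print(w,s.x[:2],np.degrees(s.x[2]),np.abs(s.fun).max(),s.cost)
s=least_squares(r,[.65,0,0])
x,y,a=s.x
# strokes: image -> plane z
def ray(n,px,z):
    i=vision.camera_info(n);K=np.array(i["camera_matrix"]);D=np.array(i["D"]);T=np.array(i["camera_from_world"])
    q=cv2.undistortPoints(np.array(px,float).reshape(-1,1,2),K,D).reshape(-1,2)
    R=T[:3,:3];c=-R.T@T[:3,3];dd=np.c_[q,np.ones(len(q))]@R
    return c+dd*((z-c[2])/dd[:,2])[:,None]
for zc in (.119,.121,.123):
  for n,px in (("top",pix([(310,345),(380,372),(452,343)],7,205,110)),("side",pix([(205,297),(262,356),(318,338),(331,297)],5,230,160))):
    q=ray(n,px,zc)[:,:2]-[x,y]
    print(zc,n,np.round(np.degrees(np.arctan2(q[:,1],q[:,0])),1),np.round(np.hypot(*q.T),4))
```

```text
(1, 1) [ 0.66139738 -0.00837928] 2.6191391379613895 0.8601945905736841 1.7920119074426164
(1, 0) [ 0.66007469 -0.00749166] 2.490670601410186 0.4114368868910674 0.2719159049083734
(0, 1) [ 0.66359508 -0.01016729] 2.7154480514761037 0.4949675459868388 0.2904877146459493
0.119 top [ 135.5  179.6 -134.1] [0.0445 0.0434 0.0432]
0.119 side [-134.9  -44.7   11.1   58.8] [0.0415 0.0428 0.043  0.0435]
0.121 top [ 135.9  179.6 -134.5] [0.0448 0.0438 0.0435]
0.121 side [-132.9  -44.7    9.6   56.9] [0.0414 0.0441 0.0437 0.0431]
0.123 top [ 136.4  179.6 -134.9] [0.045  0.0442 0.0438]
0.123 side [-130.9  -44.7    8.    55. ] [0.0414 0.0455 0.0445 0.0427]
```

```bash
cat >> h.py <<'E'
def to(x,y,z,yaw,at=None):
    o=ctrl.get_obs(); P=o["tool_pos"]; ya=o["orientation"][2]
    if at is not None: P=np.array(at[:3]); ya=at[3]
    a=np.radians(ya); d=np.array([x,y,z])-P
    tx=d[0]*np.cos(a)+d[1]*np.sin(a); ty=d[0]*np.sin(a)-d[1]*np.cos(a)
    dy=(yaw-ya+180)%360-180
    print("shift units",np.round(np.array([tx,ty,-d[2]])/.04,2),"rz",round(-np.radians(dy)/.1,2))
def st():
    o=ctrl.get_obs(); print(round(o["clock"],2),np.round(o["tool_pos"],4),np.round(o["orientation"],2),"F",np.round(o["force"],1),"open",round(o["opening"],4),"j",np.round(o["joint_pos"],1))
E
python3 -m jog '0 0 0 0.8 -0.95 0 1; 0 0 0 0.8 -0.95 0 1; 0 0 0 0.8 -0.95 0 1; 0 0 0 0.8 -0.95 0 1; 0 0 0 0.8 -0.95 0 1; 0 0 0 0.8 -0.95 0 1; 0 0 0 0.8 -0.95 0 1; 0 0 0 0.8 -0.95 0 1'
python3 -c "
from h import *
st(); to(.503,-.339,.12,-97.3)"
```

```text
clock: 1.9
tool_pos: [0.3969, 0.3319, 0.227]
orientation: [-180.0, 0.0, -103.9]
force: [0.3, 0.8, -0.1]
opening: 0.0877
1.9 [0.3969 0.3319 0.227 ] [-1.7998e+02  5.0000e-02 -1.0395e+02] F [ 0.3  0.8 -0.1] open 0.0877 j [ 61.7   5.6 -19.    0.  -65.4  14.4]
shift units [15.64 -6.62  2.67] rz -1.16
```

```bash
python3 -m jog '0 0 0 0.98 -0.5 0 1; 0 0 0 0.98 -0.5 0 1; 0 0 0 0.98 -0.5 0 1; 0 0 0 0.98 -0.45 0 1; 0 0 0 0.98 -0.45 0 1; 0 0 0 0.98 -0.45 0 1; 0 0 0 0.98 -0.45 0 1; 0 0 0 0.98 -0.45 0 1'
python3 -m jog '0 0 -0.2 0.95 -0.4 0.3 1; 0 0 -0.2 0.95 -0.4 0.3 1; 0 0 -0.2 0.95 -0.4 0.3 1; 0 0 -0.2 0.95 -0.4 0.3 1; 0 0 -0.2 0.95 -0.3 0.3 1; 0 0 -0.16 0.95 -0.3 0.3 1; 0 0 0 0.95 -0.2 0.3 1'
python3 -c "
from h import *
st(); to(.503,-.339,.12,-97.3)"
```

```text
clock: 2.9
tool_pos: [0.4662, -0.0087, 0.227]
orientation: [-180.0, 0.0, -104.0]
force: [-0.6, 0.2, 0.4]
opening: 0.0872
clock: 3.78
tool_pos: [0.5118, -0.2883, 0.1422]
orientation: [-180.0, -0.0, -97.3]
force: [0.1, -0.3, 0.2]
opening: 0.0875
3.77 [ 0.5118 -0.2883  0.1422] [-1.7998e+02 -1.0000e-02 -9.7300e+01] F [ 0.1 -0.3  0.2] open 0.0875 j [-10.3  16.3 -17.3   0.  -56.5  93. ]
shift units [1.28 0.06 0.56] rz -0.0
```

```bash
python3 -m jog '0 0 0 0.65 0.03 0.4 0.2; 0 0 0 0.63 0.03 0.4 0.2; 0 0 0 0 0 0.2 0.2;0 0 0 0 0 0 0.2'
python3 - <<'E'
from h import *
st(); 
for n in ("top","side"):
    p,d=vision.snapshot(n)
    if n=="top": crop(p,320,410,150,250,6,"pics/top1.png")
    else: crop(p,130,220,190,290,6,"pics/side1.png")
to(.502,-.339,.0265,-97.3)
E
```

```text
clock: 4.28
tool_pos: [0.5022, -0.3371, 0.102]
orientation: [179.9, 0.0, -97.3]
force: [-0.4, 0.1, 0.0]
opening: 0.0546
4.28 [ 0.5022 -0.3371  0.102 ] [ 1.7993e+02  2.0000e-02 -9.7340e+01] F [-0.4  0.1  0. ] open 0.0546 j [-15.4  20.2 -17.5  -0.  -52.4  98. ]
shift units [0.06 0.02 1.92] rz 0.0
```

View pics/top1.png

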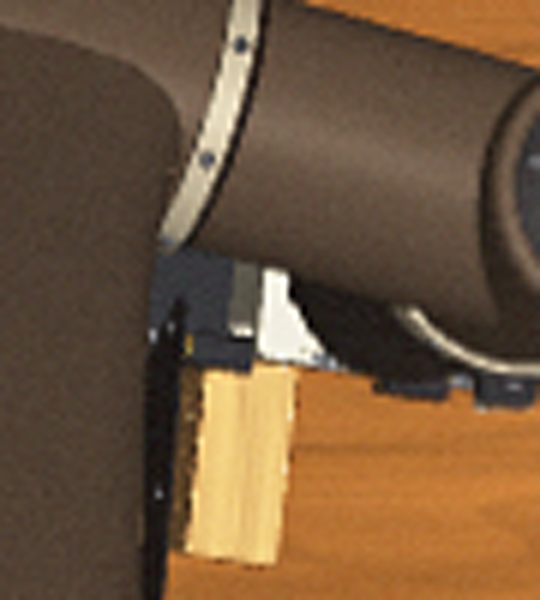

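View pics/side1.png

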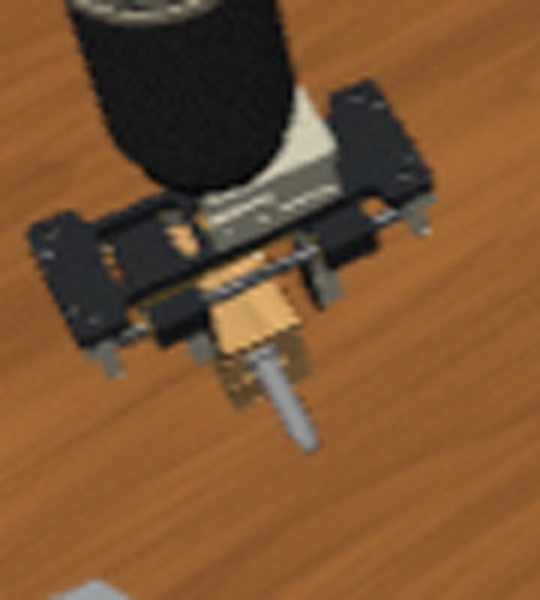

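```bash
python3 -m jog '0 0 0 0.06 0.02 0.6 0.2; 0 0 0 0 0 0.6 0.2; 0 0 0 0 0 0.4 0.2; 0 0 0 0 0 0.3 0.2; 0 0 0 0 0 0 -1; 0 0 0 0 0 0 -1; 0 0 0 0 0 0 -1; 0 0 0 0 0 0 -1'
python3 -c "
from h import *
st()"
```

```text
clock: 5.38
tool_pos: [0.5017, -0.3398, 0.0271]
orientation: [-180.0, -0.0, -97.3]
force: [0.2, 0.2, -0.4]
opening: 0.0179
5.38 [ 0.5017 -0.3398  0.0271] [-1.7995e+02 -1.0000e-02 -9.7330e+01] F [ 0.2  0.2 -0.4] open 0.0179 j [-15.7  25.3 -21.5   0.  -43.2  98.3]
```

```bash
python3 -m jog '0 0 0 0 0 0 -1; 0 0 0 0 0 0 -1; 0 0 0 0 0 0 -1'
python3 -c "
from h import *
st()"
```

```text
clock: 5.75
tool_pos: [0.5018, -0.3397, 0.0269]
orientation: [-180.0, -0.0, -97.3]
force: [-0.2, 0.9, 3.4]
opening: 0.0127
5.75 [ 0.5018 -0.3397  0.0269] [-1.7996e+02 -1.0000e-02 -9.7320e+01] F [-0.2  0.9  3.4] open 0.0127 j [-15.6  25.3 -21.5   0.  -43.2  98.3]
```

```bash
python3 -m jog '0 0 0 0 -0.25 0 -1; 0 0 0 0 -0.5 0 -1; 0 0 0 0 -0.25 0 -1; 0 0 0 0 0 0 -1'
python3 - <<'E'
from h import *
st(); 
p,d=vision.snapshot("side"); crop(p,130,220,190,290,6,"pics/side2.png")
E
```

```text
clock: 6.25
tool_pos: [0.5426, -0.345, 0.0264]
orientation: [-179.9, -0.0, -97.3]
force: [2.2, -0.3, 0.2]
opening: 0.0127
6.25 [ 0.5426 -0.345   0.0264] [-1.7991e+02 -2.0000e-02 -9.7300e+01] F [ 2.2 -0.3  0.2] open 0.0127 j [-15.1  28.  -16.5   0.  -45.3  97.8]
```

View pics/side2.png

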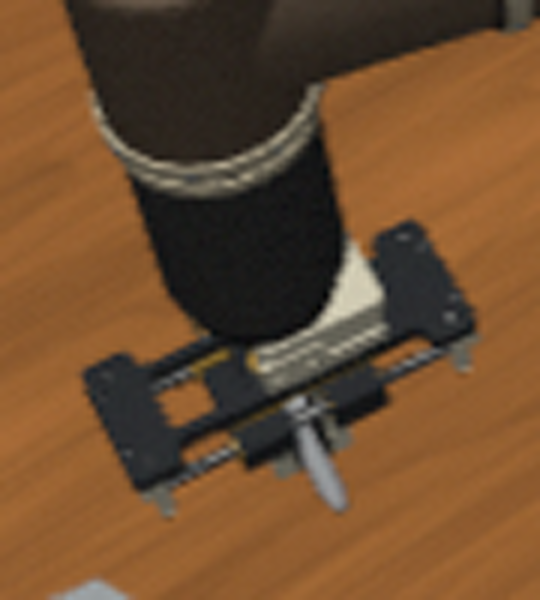

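```bash
python3 -m jog '0 0 0 0 -0.5 0 -1; 0 0 0 0 -0.6 0 -1; 0 0 0 0 -0.6 0 -1; 0 0 0 0 -0.5 0 -1; 0 0 0 0 -0.2 0 -1; 0 0 0 0 0 0 -1'
python3 - <<'E'
from h import *
st(); 
p,d=vision.snapshot("side"); crop(p,130,230,200,300,6,"pics/side3.png")
E
```

```text
clock: 7.05
tool_pos: [0.6358, -0.3568, 0.0259]
orientation: [179.9, 0.0, -97.3]
force: [-0.2, 0.8, -3.0]
opening: 0.0127
7.05 [ 0.6358 -0.3568  0.0259] [ 1.7995e+02  2.0000e-02 -9.7330e+01] F [-0.2  0.8 -3. ] open 0.0127 j [-14.1  34.6  -4.   -0.  -51.4  96.7]
```

View pics/side3.png

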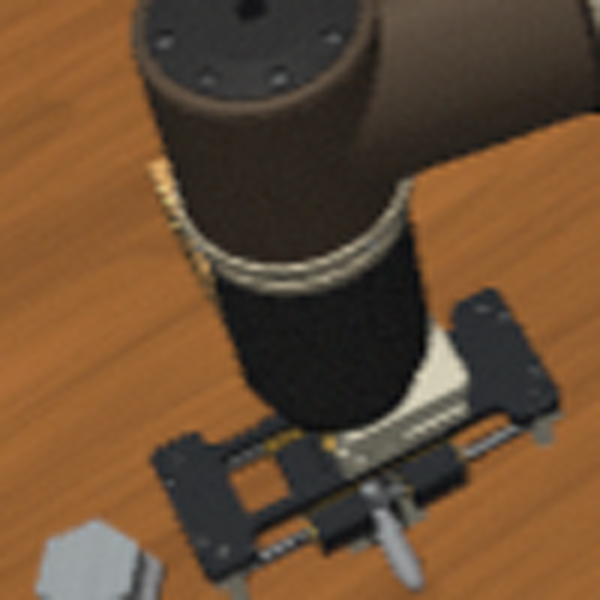

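```bash
python3 -m jog '0 0 0 0 0 0.3 -1; 0 0 0 0 0 0.15 -1; 0 0 0 0 0 0.07 -1; 0 0 0 0 0 0.03 -1; 0 0 0 0 0 0 -1'
python3 -c "
from h import *
st()"
```

```text
clock: 7.72
tool_pos: [0.6364, -0.357, 0.0046]
orientation: [-180.0, -0.0, -97.3]
force: [0.2, 0.2, -1.5]
opening: 0.0135
7.72 [ 0.6364 -0.357   0.0046] [-180.     -0.    -97.32] F [ 0.2  0.2 -1.5] open 0.0135 j [-14.1  36.   -4.9   0.  -49.2  96.7]
```

```bash
python3 -m jog '0 0 0 0 0 0.04 -1; 0 0 0 0 0 0 0.2; 0 0 0 0 0 0 0.2; 0 0 0 0 0 0 0.2;0 0 0 0 0 -0.3 0.2; 0 0 0 0 0 -0.7 0.2; 0 0 0 0 1 -0.7 0.2; 0 0 0 0 1 0 0.2'
python3 -m jog '0 0 0 0 1 -0.5 0.2; 0 0 0 0 1 0 0.2; 0 0 0 0 1 0 0.2; 0 0 0 0 1 0 0.2; 0 0 0 0 0 0 0.2'
python3 - <<'E'
from h import *
st(); 
p,d=vision.snapshot("side"); crop(p,120,220,210,310,6,"pics/side4.png"); cv2.imwrite("pics/s4.png",p[:,:,::-1])
p,d=vision.snapshot("top");  crop(p,330,420,150,250,6,"pics/top4.png"); cv2.imwrite("pics/t4.png",p[:,:,::-1]); np.save("pics/t4d.npy",d)
E
```

```text
clock: 8.72
tool_pos: [0.5581, -0.3474, 0.0744]
orientation: [-179.7, -0.1, -97.3]
force: [0.6, -0.6, 0.4]
opening: 0.0524
clock: 9.35
tool_pos: [0.3961, -0.326, 0.0922]
orientation: [-180.0, 0.0, -97.4]
force: [-0.2, -0.9, 0.5]
opening: 0.0526
9.35 [ 0.3961 -0.326   0.0922] [-1.7995e+02  1.0000e-02 -9.7380e+01] F [-0.2 -0.9  0.5] open 0.0526 j [-17.5  13.  -29.8  -0.  -47.2 100.1]
```

View pics/side4.png

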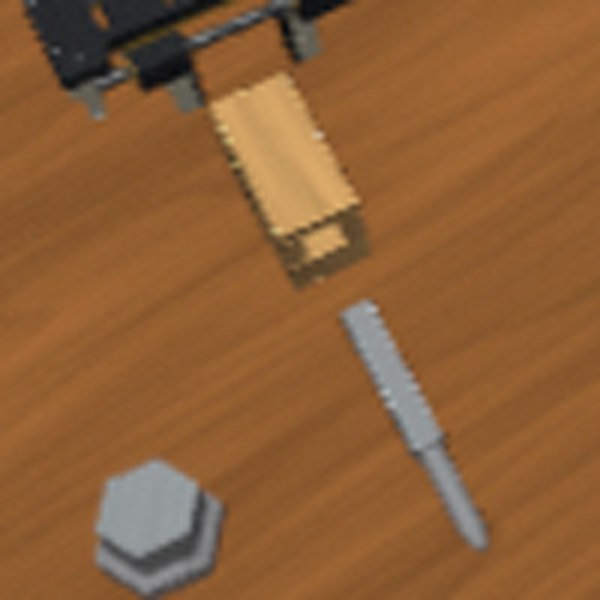

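View pics/top4.png

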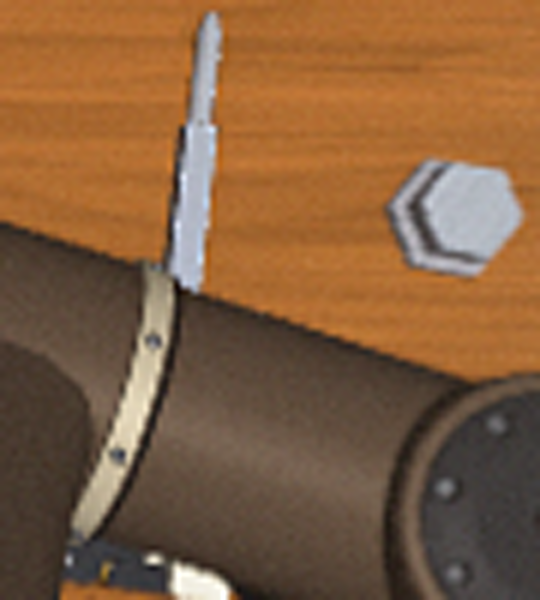

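```bash
cat >> h.py <<'E'
def pix(c,s,u0,v0): return (np.array(c,float)+.5)/s-.5+[u0,v0]
def ray(n,px,z):
    i=vision.camera_info(n);K=np.array(i["camera_matrix"]);D=np.array(i["D"]);T=np.array(i["camera_from_world"])
    q=cv2.undistortPoints(np.array(px,float).reshape(-1,1,2),K,D).reshape(-1,2)
    R=T[:3,:3];c=-R.T@T[:3,3];dd=np.c_[q,np.ones(len(q))]@R
    return c+dd*((z-c[2])/dd[:,2])[:,None]
E
python3 - <<'E'
from h import *
print(ray("side",pix([(482,547),(427,443),(359,309)],6,120,210),.010),ray("top",pix([(211,12),(199,123),(186,288)],6,330,150),.012))
E
```

```text
[[ 0.68291147 -0.36453996  0.01      ]
 [ 0.61376806 -0.35514954  0.01      ]
 [ 0.51944412 -0.34096338  0.01      ]] [[ 0.68189534 -0.36225351  0.012     ]
 [ 0.61868939 -0.35420358  0.012     ]
 [ 0.52624638 -0.34518039  0.012     ]]
```

```bash
python3 -m jog '0 0 0 0 -0.9 0 0.2; 0 0 0 0 -0.9 0 0.2; 0 0 0 0 -0.9 0 0.2; 0 0 0 0 -0.85 0 0.2; 0 0 0 0 -0.3 0 0.2; 0 0 0 0 0 0.7 0.2; 0 0 0 0 0 0.7 0.2;0 0 0 0 0 0 0.2'
python3 -c "
from h import *
st(); to(.5495,-.3458,.0035,-97.5)"
```

```text
clock: 10.45
tool_pos: [0.5496, -0.3454, 0.0328]
orientation: [179.7, 0.1, -97.3]
force: [-0.3, -0.3, 0.2]
opening: 0.0524
10.45 [ 0.5496 -0.3454  0.0328] [ 1.7974e+02  5.0000e-02 -9.7330e+01] F [-0.3 -0.3  0.2] open 0.0524 j [-15.   28.2 -15.1  -0.  -47.   97.7]
shift units [0.01 0.   0.73] rz 0.03
```

```bash
python3 -m jog '0 0 0 0.01 0 0.4 0.2; 0 0 0 0 0 0.3 0.2; 0 0 0 0 0 0 -1; 0 0 0 0 0 0 -1; 0 0 0 0 0 0 -1; 0 0 0 0 0 0 -1; 0 0 0 0 0 0 -1; 0 0 0 0 0 0 -1'
python3 -c "
from h import *
st()"
```

```text
clock: 11.45
tool_pos: [0.5513, -0.3465, 0.0074]
orientation: [-180.0, -0.0, -97.3]
force: [-1.0, 0.7, 3.0]
opening: 0.0177
11.45 [ 0.5513 -0.3465  0.0074] [-1.7997e+02 -1.0000e-02 -9.7310e+01] F [-1.   0.7  3. ] open 0.0177 j [-15.   30.  -16.2   0.  -43.8  97.7]
```

```bash
python3 -m jog '0 0 0 0 0 0 0.2; 0 0 0 0 0 0 0.2; 0 0 0 0 0 0 0.2'
python3 -c "
from h import *
st()"
```

```text
clock: 11.82
tool_pos: [0.5509, -0.3464, 0.0067]
orientation: [180.0, 0.0, -97.3]
force: [-0.3, -0.1, -0.0]
opening: 0.0419
11.82 [ 0.5509 -0.3464  0.0067] [179.98   0.   -97.33] F [-0.3 -0.1 -0. ] open 0.0419 j [-15.   30.  -16.2  -0.  -43.8  97.7]
```

Free of contact yet a little high; go lower by 3 mm and grip again.

```bash
python3 -m jog '0 0 0 0 0.03 0.08 0.2; 0 0 0 0 0 0 0.2'
python3 -m jog '0 0 0 0 0 0 -1; 0 0 0 0 0 0 -1; 0 0 0 0 0 0 -1; 0 0 0 0 0 0 -1; 0 0 0 0 0 0 -1'
python3 -c "
from h import *
st()"
```

```text
clock: 12.08
tool_pos: [0.5494, -0.3461, 0.0033]
orientation: [180.0, 0.0, -97.3]
force: [-0.4, 0.2, 0.0]
opening: 0.0521
clock: 12.7
tool_pos: [0.5499, -0.3463, 0.0038]
orientation: [-180.0, -0.0, -97.3]
force: [0.0, 0.6, -0.1]
opening: 0.0176
12.7 [ 0.5499 -0.3463  0.0038] [-179.99   -0.    -97.32] F [ 0.   0.6 -0.1] open 0.0176 j [-15.   30.2 -16.4   0.  -43.4  97.7]
```

Run:
```python
from h import *
for n in ("top","side"):
    d=np.load(f"pics/{n}0d.npy"); w=cloud(n,d)
    r=np.hypot(w[...,0]-.6615,w[...,1]+.0085); m=(r>.038)&(r<.045)&(w[...,2]>.1)&(w[...,2]<.14)
    b=(r>.13)&(r<.2)&(abs(w[...,2])<.005)
    pl=(r>.055)&(r<.075)&(abs(w[...,2]-.012)<.005)
    print(n,m.sum(),np.median(w[...,2][m]),np.median(w[...,2][b]),np.median(w[...,2][pl]))
# stub
d=np.load("pics/side0d.npy"); w=cloud("side",d)
for c in ((215,412),(235,395),(262,378),(310,365)):
    u,v=np.round(pix(c,5,230,160)).astype(int); print(c,w[v,u])
```

```text
top 81 0.12065481858040723 0.0005317252514846391 0.012563753289103245
side 97 0.11849910808688935 -0.0007878662712852649 0.01144803875250117
(215, 412) [ 0.6684322  -0.05349866  0.03732746]
(235, 395) [ 0.67017224 -0.0373553   0.04299807]
(262, 378) [ 0.69016721 -0.03498036  0.08920391]
(310, 365) [ 0.70544482 -0.00428082  0.09097329]
```

```bash
python3 -m jog '0 0 0 0 0 -0.4 -1; 0 0 0 0 0 -0.8 -1; 0 0 0 0 0.2 -0.9 -1; 0 0 0 -0.3 0.6 -0.6 -1; 0 0 0 -0.6 0.7 0 -1; 0 0 0 -0.8 0.8 0 -1; 0 0 0 -0.8 0.8 0 -1; 0 0 0 -0.8 0.7 0 -1'
python3 - <<'E'
from h import *
st(); to(.42,0,.0974,-115)
p,d=vision.snapshot("side"); crop(p,120,320,130,280,4,"pics/side5.png")
E
```

```text
clock: 13.7
tool_pos: [0.4148, -0.1951, 0.1126]
orientation: [-180.0, 0.0, -97.4]
force: [0.4, 1.3, -0.7]
opening: 0.0178
13.7 [ 0.4148 -0.1951  0.1126] [-1.7995e+02  1.0000e-02 -9.7350e+01] F [ 0.4  1.3 -0.7] open 0.0178 j [ -0.5   6.5 -34.8  -0.  -48.7  83.1]
shift units [-4.85  0.49  0.38] rz 3.08
```

View pics/side5.png

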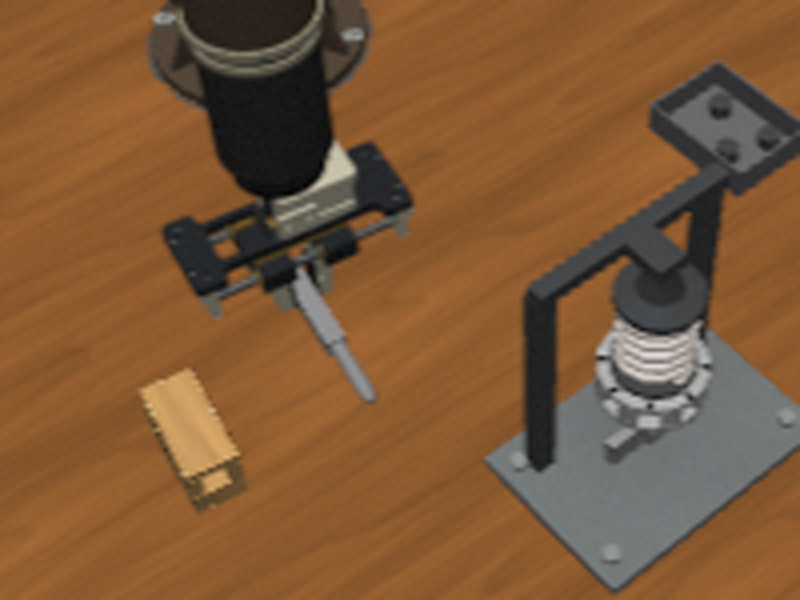

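```bash
python3 - <<'E'
from h import *
print(ray("side",pix([(372,398)],4,120,130),.118))
E
python3 -m jog '0 0 0 -0.9 0.08 0.06 -1; 0 0 0 -0.9 0.08 0.06 -1; 0 0 0 -0.9 0.08 0.06 -1; 0 0 0 -0.9 0.08 0.06 -1; 0 0 0 -0.9 0.08 0.06 -1; 0 0 0.5 -0.8 0.08 0.06 -1; 0 0 1 -0.4 0.08 0 -1; 0 0 1 -0.2 0 0 -1'
python3 -m jog '0 0 1 0 0 0 -1; 0 0 1 0 0 0 -1; 0 0 1 0 0 0 -1; 0 0 1 0 0 0 -1; 0 0 0 0 0 0 -1'
python3 - <<'E'
from h import *
st(); to(.5173,.1357,.0974,-135)
E
```

```text
[[ 0.54658903 -0.21325762  0.118     ]]
clock: 14.75
tool_pos: [0.4258, 0.0418, 0.0982]
orientation: [-180.0, 0.1, -111.8]
force: [0.5, 0.1, -2.9]
opening: 0.0176
clock: 15.38
tool_pos: [0.4259, 0.0408, 0.0981]
orientation: [-180.0, 0.1, -134.5]
force: [0.1, -0.4, -2.3]
opening: 0.0176
15.38 [0.4259 0.0408 0.0981] [-1.7999e+02  6.0000e-02 -1.3453e+02] F [ 0.1 -0.4 -2.3] open 0.0176 j [ 32.1   4.7 -39.4  -0.  -45.9  13.4]
shift units [-3.29  0.03  0.02] rz 0.08
```

```bash
python3 -m jog '0 0 0.04 -0.6 0 0 -1; 0 0 0.04 -0.8 0 0 -1; 0 0 0 -0.8 0 0 -1; 0 0 0 -0.7 0 0 -1; 0 0 0 -0.39 0 0.02 -1; 0 0 0 0 0 0 -1'
python3 - <<'E'
from h import *
st(); to(.5243,.1287,.0974,-135)
p,d=vision.snapshot("side"); crop(p,220,340,140,260,5,"pics/side6.png")
p,d=vision.snapshot("top"); crop(p,205,315,110,200,7,"pics/top6.png")
E
```

```text
clock: 16.12
tool_pos: [0.5191, 0.1346, 0.0962]
orientation: [180.0, -0.0, -135.0]
force: [-0.2, 0.1, -1.6]
opening: 0.0178
16.12 [0.5191 0.1346 0.0962] [ 1.7999e+02 -3.0000e-02 -1.3495e+02] F [-0.2  0.1 -1.6] open 0.0178 j [ 35.5  14.7 -26.6  -0.  -48.7   9.6]
shift units [ 0.01 -0.2  -0.03] rz 0.01
```

View pics/side6.png

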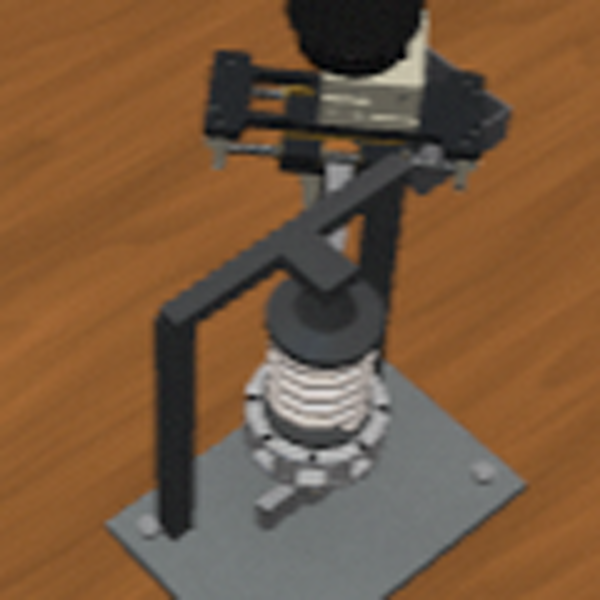

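View pics/top6.png

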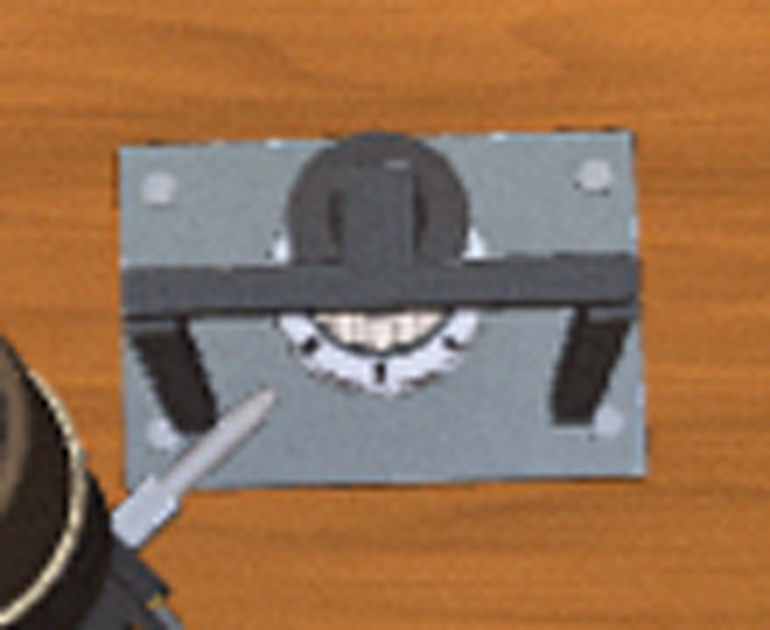

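Run:
```python
from h import *
C=np.array([.6615,-.0085]); 
t=ray("top",pix([(272,393),(200,460)],7,205,110),.1016)[:,:2]
print("tip meas",t,"model",np.array([.5191,.1346])+.134*np.array([np.cos(np.pi/4),-np.sin(np.pi/4)]))
# rim strokes relative
s=ray("top",pix([(310,345),(380,372),(452,343)],7,205,110),.1196)[:,:2]
print("strokes",s, s.mean(0))
# circle fit: centre from strokes at angles a+45k and radius r
from scipy.optimize import least_squares
f=lambda p:(np.c_[p[0]+p[3]*np.cos(p[2]-np.radians([45,0,-45])),p[1]+p[3]*np.sin(p[2]-np.radians([45,0,-45]))]-s).ravel()
r=least_squares(f,[.66,-.008,np.pi,.044]);print(r.x,np.degrees(r.x[2]),r.fun)
cen=r.x[:2]
for c in (C,cen):
  q=t[0]-c; print("tip az",np.degrees(np.arctan2(q[1],q[0])),np.hypot(*q))
d=t[0]-t[1];print("heading",np.degrees(np.arctan2(d[1],d[0])))
# outer rim ellipse bottom at crop (387,397)?
```

```text
tip meas [[0.61133752 0.04001143]
 [0.58076147 0.07136   ]] model [0.61385231 0.03984769]
strokes [[ 0.62952857  0.0228217 ]
 [ 0.61786187 -0.00805885]
 [ 0.63119135 -0.03943845]] [ 0.62619393 -0.0082252 ]
[ 0.66156325 -0.00736729  3.16584358  0.04396428] 181.38947559328122 [ 2.02550901e-04  1.35483612e-04 -2.49974811e-04 -3.74510900e-04
  4.74239524e-05  2.39026600e-04]
tip az 135.9586098558418 0.06978275913469262
tip az 136.67077909262497 0.06904612635846455
heading -45.71474165892918
```

```bash
python3 -m jog '0 0 0 0 -0.3 -0.03 -1; 0 0 0 0 -0.25 0 -1; 0 0 0 0 -0.1 0 -1'
python3 - <<'E'
from h import *
st()
E
python3 -m jog '0 0 0 0 -0.15 0 -1; 0 0 0 0 0 0 -1'
python3 - <<'E'
from h import *
st()
E
```

```text
clock: 16.6
tool_pos: [0.5374, 0.1147, 0.0979]
orientation: [-180.0, 0.0, -135.1]
force: [-0.1, 0.5, -2.5]
opening: 0.0179
16.6 [0.5374 0.1147 0.0979] [-1.8000e+02  2.0000e-02 -1.3509e+02] F [-0.1  0.5 -2.5] open 0.0179 j [ 32.5  15.7 -24.9   0.  -49.3  12.4]
clock: 16.85
tool_pos: [0.5414, 0.111, 0.0977]
orientation: [180.0, -0.0, -135.1]
force: [-0.4, 0.2, -2.1]
opening: 0.0178
16.85 [0.5414 0.111  0.0977] [ 1.8000e+02 -1.0000e-02 -1.3506e+02] F [-0.4  0.2 -2.1] open 0.0178 j [ 31.9  16.  -24.5   0.  -49.5  13.1]
```

```bash
python3 -m jog '0 0 0 0 -0.1 0 -1; 0 0 0 0 -0.07 0 -1; 0 0 0 0 0 0 -1'
python3 - <<'E'
from h import *
st()
p,d=vision.snapshot("top"); crop(p,205,315,110,200,7,"pics/top7.png")
E
```

```text
clock: 17.23
tool_pos: [0.5461, 0.1065, 0.0977]
orientation: [180.0, -0.0, -135.0]
force: [0.3, -0.1, -2.0]
opening: 0.0175
17.23 [0.5461 0.1065 0.0977] [ 180.     -0.   -135.03] F [ 0.3 -0.1 -2. ] open 0.0175 j [ 31.2  16.3 -24.   -0.  -49.6  13.8]
```

View pics/top7.png

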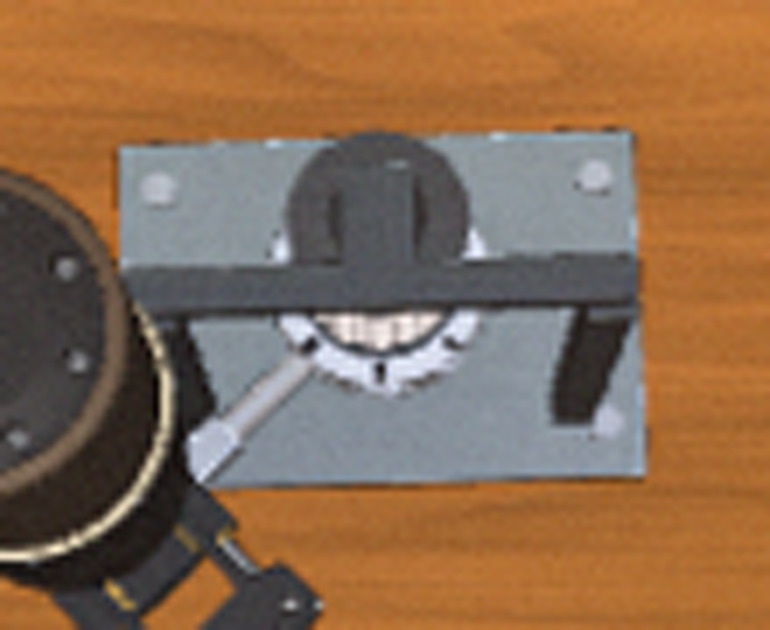

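```bash
python3 -m jog '0 0 -0.5 0.203 -0.005 -0.002 -1; 0 0 -0.5 0.203 -0.005 -0.002 -1; 0 0 -0.5 0.203 -0.005 -0.002 -1; 0 0 -0.5 0.203 -0.005 -0.002 -1; 0 0 -0.5 0.203 -0.005 -0.002 -1; 0 0 -0.5 0.203 -0.005 -0.002 -1'
cat >> h.py <<'E'
def pol(C=(.6615,-.0085)):
    o=ctrl.get_obs(); q=o["tool_pos"][:2]-np.array(C); a=np.degrees(np.arctan2(q[1],q[0]))%360
    f=o["force"]; ar=np.radians(a)
    print("phi",round(a,2),"r",round(np.hypot(*q),4),"yaw->phi",round((o["orientation"][2]+270)%360,2),"Fr",round(f[0]*np.cos(ar)+f[1]*np.sin(ar),1),"Ft",round(-f[0]*np.sin(ar)+f[1]*np.cos(ar),1),"M",np.round(o["moment"],2))
E
python3 - <<'E'
from h import *
st();pol()
E
```

```text
clock: 18.02
tool_pos: [0.5182, 0.0693, 0.0988]
orientation: [-179.9, 0.2, -117.6]
force: [-0.2, 8.1, -1.9]
opening: 0.018
18.02 [0.5182 0.0693 0.0988] [-179.93    0.2  -117.61] F [-0.2  8.1 -1.9] open 0.018 j [ 29.1  13.3 -28.3  -0.1 -48.3  33.3]
phi 151.5 r 0.1631 yaw->phi 152.39 Fr 4.1 Ft -7.0 M [3.02 0.17 0.82]
```

```bash
python3 -m jog '0 0 -0.5 0.203 -0.005 -0.002 -1; 0 0 -0.5 0.203 -0.005 -0.002 -1; 0 0 -0.5 0.203 -0.005 -0.002 -1; 0 0 -0.5 0.203 -0.005 -0.002 -1; 0 0 -0.5 0.203 -0.005 -0.002 -1; 0 0 -0.5 0.203 -0.005 -0.002 -1; 0 0 -0.5 0.203 -0.005 -0.002 -1; 0 0 -0.5 0.203 -0.005 -0.002 -1'
python3 - <<'E'
from h import *
st();pol()
p,d=vision.snapshot("top"); crop(p,205,315,110,200,7,"pics/top8.png")
E
```

```text
clock: 19.02
tool_pos: [0.4994, 0.0067, 0.0991]
orientation: [-179.9, 0.1, -94.7]
force: [-1.5, 6.9, -2.5]
opening: 0.0175
19.02 [0.4994 0.0067 0.0991] [-1.7993e+02  1.0000e-01 -9.4710e+01] F [-1.5  6.9 -2.5] open 0.0175 j [ 23.3  11.2 -31.   -0.1 -47.7  62. ]
phi 174.63 r 0.1628 yaw->phi 175.29 Fr 2.2 Ft -6.7 M [2.67 0.46 0.82]
```

View pics/top8.png

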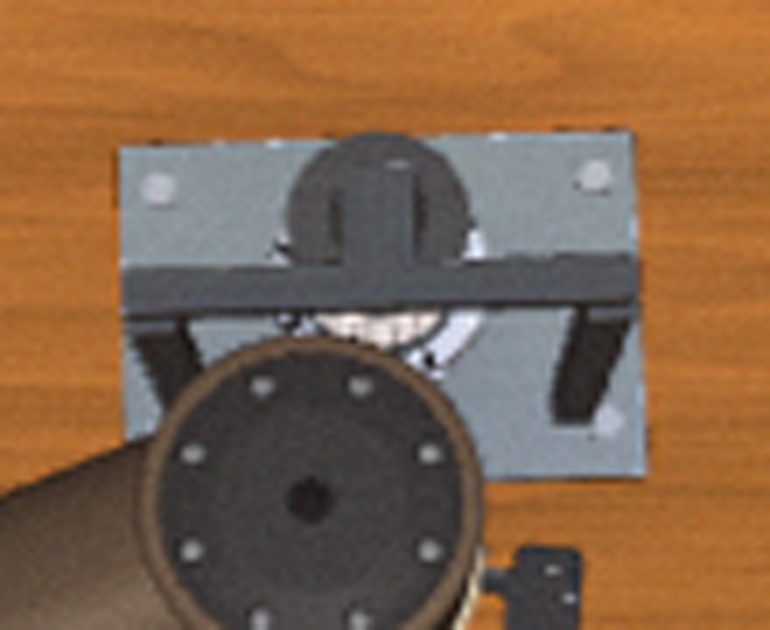

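```bash
python3 -m jog '0 0 -0.5 0.203 -0.005 -0.002 -1; 0 0 -0.5 0.203 -0.005 -0.002 -1; 0 0 -0.5 0.203 -0.005 -0.002 -1; 0 0 -0.5 0.203 -0.005 -0.002 -1; 0 0 -0.5 0.203 -0.005 -0.002 -1; 0 0 -0.5 0.203 -0.005 -0.002 -1; 0 0 -0.5 0.203 -0.005 -0.002 -1; 0 0 -0.5 0.203 -0.005 -0.002 -1'
python3 - <<'E'
from h import *
st();pol()
E
python3 -m jog '0 0 -0.5 0.203 -0.005 -0.002 -1; 0 0 -0.5 0.203 -0.005 -0.002 -1; 0 0 -0.5 0.203 -0.005 -0.002 -1; 0 0 -0.5 0.203 -0.005 -0.002 -1; 0 0 -0.5 0.203 -0.005 -0.002 -1; 0 0 -0.5 0.203 -0.005 -0.002 -1; 0 0 -0.5 0.203 -0.005 -0.002 -1'
python3 - <<'E'
from h import *
st();pol()
E
```

```text
clock: 20.08
tool_pos: [0.5065, -0.0576, 0.0995]
orientation: [-180.0, 0.0, -71.8]
force: [-1.8, 7.0, -1.3]
opening: 0.0178
20.07 [ 0.5065 -0.0576  0.0995] [-1.7996e+02  5.0000e-02 -7.1840e+01] F [-1.8  7.  -1.3] open 0.0178 j [ 15.6  12.2 -29.7  -0.1 -48.1  92.6]
phi 197.59 r 0.1626 yaw->phi 198.16 Fr -0.3 Ft -7.2 M [2.6  0.39 0.78]
clock: 20.95
tool_pos: [0.5326, -0.1075, 0.0998]
orientation: [-180.0, 0.1, -51.8]
force: [-2.6, 6.5, -2.4]
opening: 0.0182
20.95 [ 0.5326 -0.1075  0.0998] [-1.800e+02  7.000e-02 -5.179e+01] F [-2.6  6.5 -2.4] open 0.0182 j [ 9.200e+00  1.510e+01 -2.550e+01 -1.000e-01 -4.950e+01  1.191e+02]
phi 217.52 r 0.1625 yaw->phi 218.21 Fr -1.9 Ft -6.8 M [2.77 0.52 0.84]
```

```bash
python3 -m jog '0 0 -0.5 0.203 -0.005 -0.002 -1; 0 0 -0.5 0.203 -0.005 -0.002 -1; 0 0 -0.5 0.203 -0.005 -0.002 -1; 0 0 0 0 0 0 -1'
python3 - <<'E'
from h import *
st();pol()
p,d=vision.snapshot("side"); crop(p,220,340,140,260,5,"pics/side9.png")
p,d=vision.snapshot("top"); crop(p,205,315,110,200,7,"pics/top9.png")
E
```

```text
clock: 21.45
tool_pos: [0.5488, -0.1255, 0.0998]
orientation: [180.0, 0.1, -43.3]
force: [-2.4, 7.1, -1.8]
opening: 0.018
21.45 [ 0.5488 -0.1255  0.0998] [ 1.7999e+02  1.0000e-01 -4.3290e+01] F [-2.4  7.1 -1.8] open 0.018 j [ 7.000e+00  1.680e+01 -2.300e+01 -1.000e-01 -5.030e+01  1.298e+02]
phi 226.09 r 0.1625 yaw->phi 226.71 Fr -3.4 Ft -6.7 M [2.72 0.71 0.76]
```

View pics/side9.png

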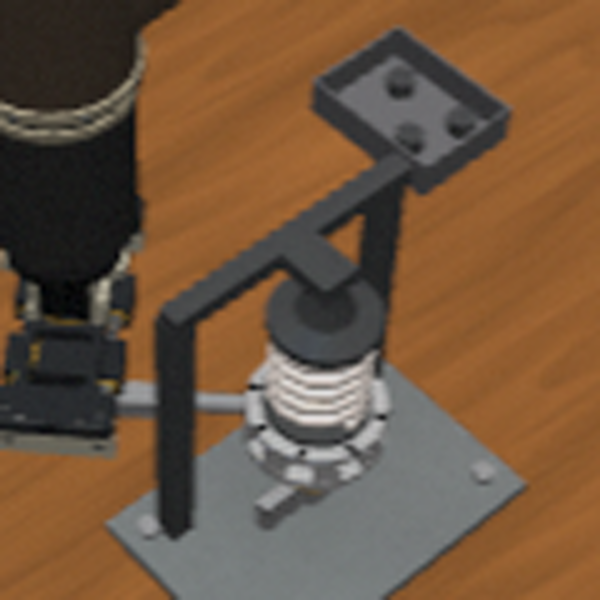

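View pics/top9.png

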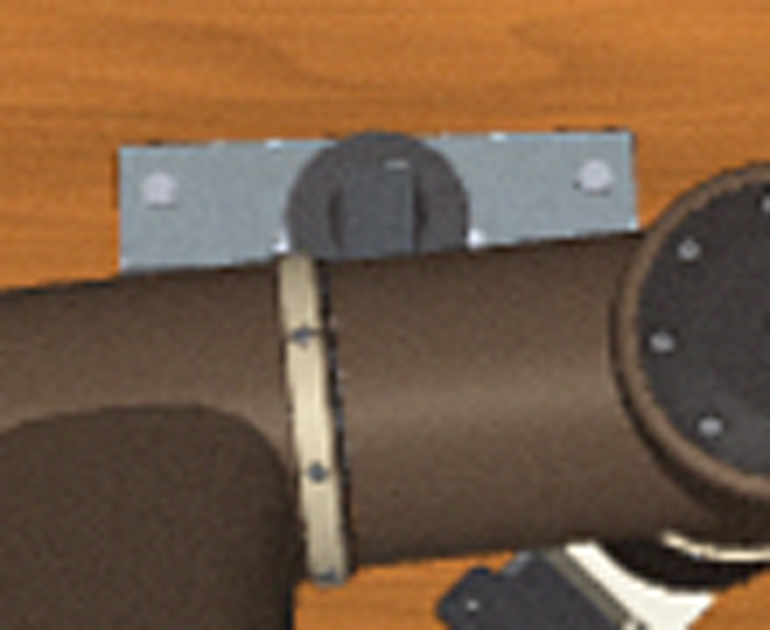

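```bash
python3 -m jog '0 0 0 -0.05 0 0 -1; 0 0 0 0 0 0 -1'
python3 - <<'E'
from h import *
st();pol()
E
python3 -m jog '0 0 0 0 0.3 0 -1; 0 0 0 0 0.5 0 -1; 0 0 0 0 0.6 0 -1; 0 0 0 0 0.3 0 -1'
python3 - <<'E'
from h import *
st();pol()
E
```

```text
clock: 21.8
tool_pos: [0.5472, -0.1241, 0.1]
orientation: [180.0, 0.1, -43.3]
force: [-1.2, 5.3, -2.0]
opening: 0.018
21.8 [ 0.5472 -0.1241  0.1   ] [ 1.7998e+02  8.0000e-02 -4.3320e+01] F [-1.2  5.3 -2. ] open 0.018 j [ 7.200e+00  1.660e+01 -2.320e+01 -1.000e-01 -5.020e+01  1.296e+02]
phi 225.32 r 0.1626 yaw->phi 226.68 Fr -2.9 Ft -4.5 M [1.8  0.48 0.59]
clock: 22.3
tool_pos: [0.4996, -0.176, 0.1004]
orientation: [180.0, 0.0, -43.4]
force: [0.2, 0.0, -1.6]
opening: 0.0176
22.3 [ 0.4996 -0.176   0.1004] [ 1.7999e+02  1.0000e-02 -4.3440e+01] F [ 0.2  0.  -1.6] open 0.0176 j [  1.8  13.9 -27.2   0.  -49.  134.7]
phi 225.97 r 0.233 yaw->phi 226.56 Fr -0.1 Ft 0.1 M [-0.1  -0.09 -0.01]
```

```bash
python3 -m jog '0 0 1 -0.58 -0.03 0 -1; 0 0 1 -0.58 -0.03 0 -1; 0 0 1 -0.58 -0.03 0 -1; 0 0 1 -0.58 -0.03 0 -1; 0 0 1 -0.58 -0.03 0 -1; 0 0 1 -0.58 -0.03 0 -1; 0 0 1 -0.58 -0.03 0 -1; 0 0 1 -0.58 -0.03 0 -1'
python3 - <<'E'
from h import *
st();pol()
p,d=vision.snapshot("side"); crop(p,230,330,140,240,6,"pics/side10.png")
p,d=vision.snapshot("top"); crop(p,205,315,110,200,7,"pics/top10.png")
E
```

```text
clock: 23.3
tool_pos: [0.4283, -0.0086, 0.1006]
orientation: [-180.0, 0.0, -89.4]
force: [0.4, -0.2, -2.5]
opening: 0.0178
23.3 [ 0.4283 -0.0086  0.1006] [-1.7995e+02  2.0000e-02 -8.9420e+01] F [ 0.4 -0.2 -2.5] open 0.0178 j [ 25.4   4.5 -39.1   0.  -46.3  65.1]
phi 180.02 r 0.2332 yaw->phi 180.58 Fr -0.4 Ft 0.2 M [-0.06 -0.   -0.07]
```

View pics/side10.png

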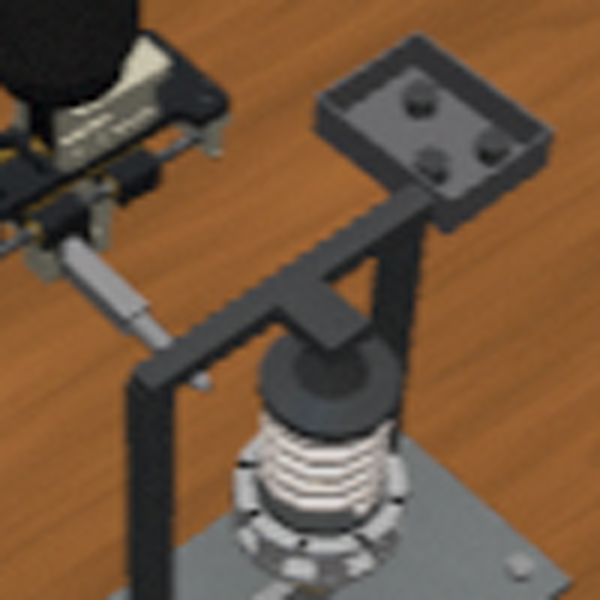

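View pics/top10.png

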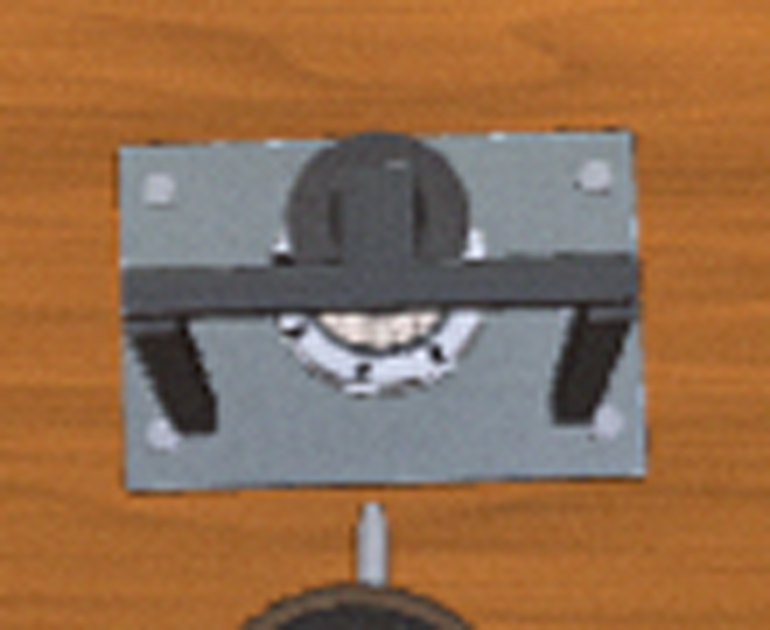

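Run:
```python
from h import *
from scipy.optimize import least_squares
C=np.array([.66156,-.00737])
for px,z in (([(310,345),(380,372),(452,343)],.1196),([(293,328),(365,371),(437,353)],.1217)):
    s=ray("top",pix(px,7,205,110),z)[:,:2]; q=s-C
    print(np.degrees(np.arctan2(q[:,1],q[:,0]))%360,np.hypot(*q.T))
t=ray("top",pix([(372,503),(372,580)],7,205,110),.1058);print(t)
for px in ([(245,464),(249,514),(306,545),(372,533),(399,500)],):
    s=ray("side",pix(px,6,230,140),.1217)[:,:2]; q=s-[.6636,-.0095]
    print(np.degrees(np.arctan2(q[:,1],q[:,0]))%360,np.hypot(*q.T))
```

```text
[136.69355254 180.90313093 226.55944295] [0.04401762 0.04370356 0.04416606]
[123.51726809 172.38044813 215.83114779] [0.04522119 0.04414138 0.04359876]
[[ 0.56187431 -0.00523366  0.1058    ]
 [ 0.52773007 -0.00573858  0.1058    ]]
[213.59313868 258.0550076  307.79236122   0.8700246   38.23974389] [0.04446791 0.04536777 0.0416713  0.04165217 0.04352915]
```

Run:
```python
from h import *
q=proj("side",[[.5623,-.0072,.1058],[.5623,-.0072,.1008],[.4283+.051,-.008,.1148]])
print((q-[230,140]+.5)*6-.5)
to(.4548,.0247,.0994,-99.3)
```

```text
[[209.93180885 386.58388657]
 [209.76130504 391.87750395]
 [121.76822351 291.01423054]]
shift units [-0.81 -0.66  0.03] rz 1.76
```

```bash
python3 -m jog '0 0 0 -0.4 -0.2 0.03 -1; 0 0 0.88 -0.41 -0.2 0 -1; 0 0 0.88 0 0 0 -1; 0 0 0 0 0 0 -1'
python3 - <<'E'
from h import *
st();pol((.662,-.0092)); to(.4548,.0247,.0994,-99.3)
p,d=vision.snapshot("top"); crop(p,205,315,110,200,7,"pics/top11.png")
E
```

```text
clock: 23.9
tool_pos: [0.4445, 0.0238, 0.099]
orientation: [180.0, -0.0, -99.2]
force: [0.0, 0.2, -2.6]
opening: 0.0174
23.9 [0.4445 0.0238 0.099 ] [ 1.7999e+02 -1.0000e-02 -9.9210e+01] F [ 0.   0.2 -2.6] open 0.0174 j [ 28.6   6.3 -37.3   0.  -46.4  52.2]
phi 171.37 r 0.22 yaw->phi 170.79 Fr -0.0 Ft -0.2 M [0.01 0.03 0.  ]
shift units [-0.06 -0.25 -0.01] rz 0.02
```

View pics/top11.png

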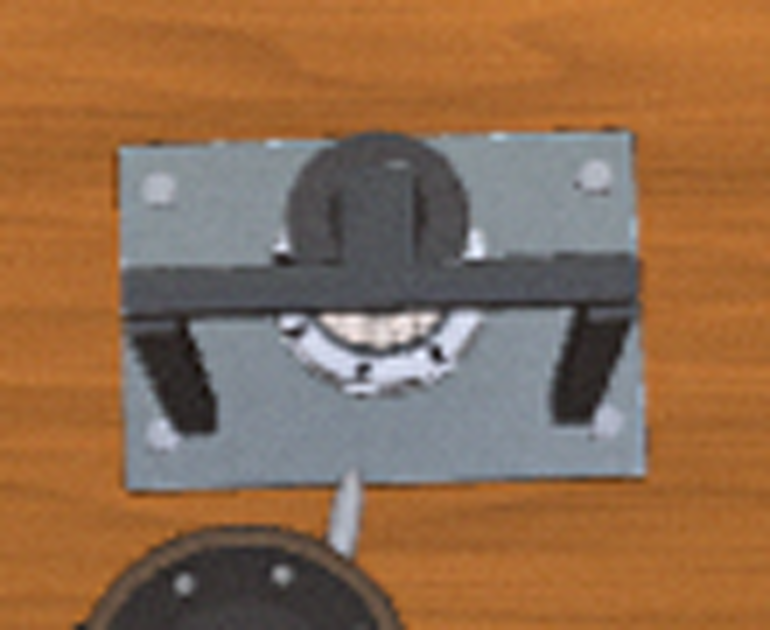

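```bash
python3 -m jog '0 0 0 0.01 -0.3 0 -1; 0 0 0 0 -0.4 0 -1; 0 0 0 0 -0.3 0 -1; 0 0 0 0 -0.1 0 -1'
python3 - <<'E'
from h import *
st();pol((.662,-.0092))
E
python3 -m jog '0 0 0 0 -0.15 0 -1; 0 0 0 0 -0.15 0 -1;  0 0 0 0 0 0 -1'
python3 - <<'E'
from h import *
st();pol((.662,-.0092))
p,d=vision.snapshot("top"); crop(p,205,315,110,200,7,"pics/top12.png")
p,d=vision.snapshot("side"); crop(p,230,330,140,240,6,"pics/side12.png")
E
```

```text
clock: 24.45
tool_pos: [0.4884, 0.0161, 0.0988]
orientation: [180.0, -0.0, -99.3]
force: [-0.1, -0.4, -2.2]
opening: 0.0178
24.45 [0.4884 0.0161 0.0988] [ 1.7998e+02 -2.0000e-02 -9.9310e+01] F [-0.1 -0.4 -2.2] open 0.0178 j [ 25.   10.4 -32.2   0.  -47.4  55.7]
phi 171.72 r 0.1754 yaw->phi 170.69 Fr -0.0 Ft 0.4 M [0.03 0.12 0.03]
clock: 24.82
tool_pos: [0.5002, 0.0148, 0.0993]
orientation: [-179.9, 0.0, -99.2]
force: [2.1, 2.0, -2.8]
opening: 0.0177
24.82 [0.5002 0.0148 0.0993] [-1.7993e+02  3.0000e-02 -9.9240e+01] F [ 2.1  2.  -2.8] open 0.0177 j [ 24.2  11.3 -30.9   0.  -47.7  56.5]
phi 171.56 r 0.1636 yaw->phi 170.76 Fr -1.8 Ft -2.3 M [ 0.83 -0.48  0.26]
```

View pics/top12.png

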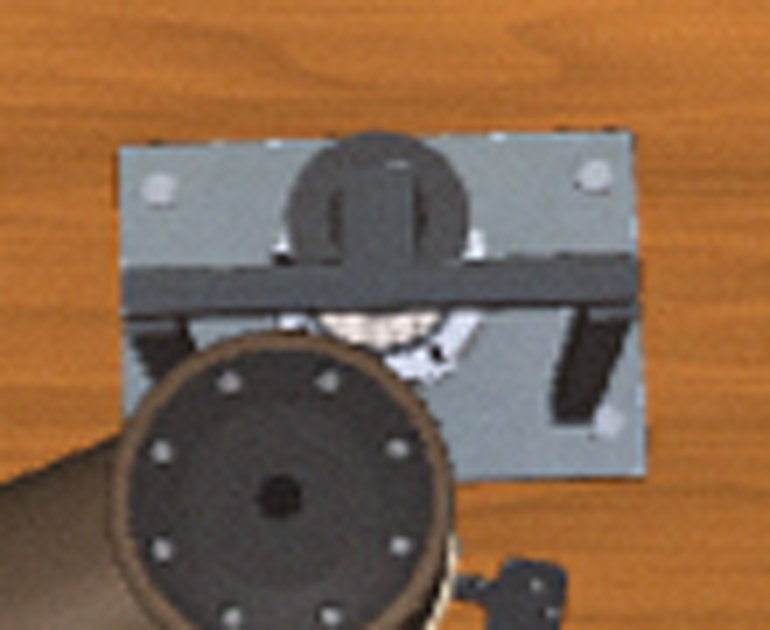

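View pics/side12.png

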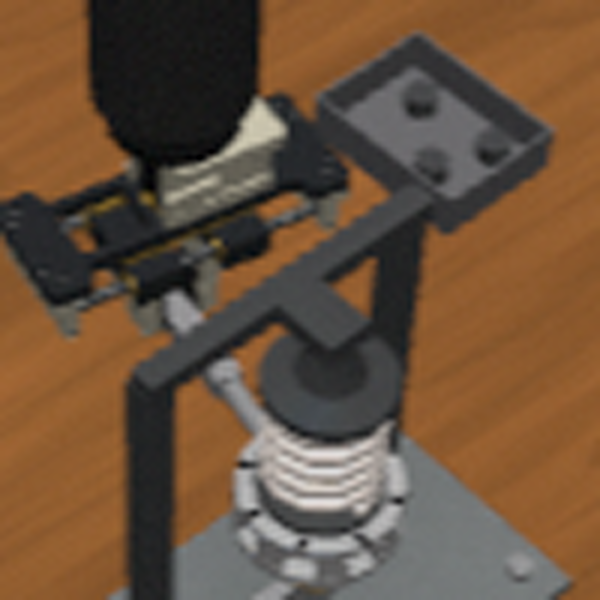

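```bash
python3 -m jog '0 0 -0.5 0.203 -0.005 -0.002 -1; 0 0 -0.5 0.203 -0.005 -0.002 -1; 0 0 -0.5 0.203 -0.005 -0.002 -1; 0 0 -0.5 0.203 -0.005 -0.002 -1; 0 0 -0.5 0.203 -0.005 -0.002 -1; 0 0 -0.5 0.203 -0.005 -0.002 -1; 0 0 -0.5 0.203 -0.005 -0.002 -1; 0 0 -0.5 0.203 -0.005 -0.002 -1'
python3 - <<'E'
from h import *
st();pol()
E
python3 -m jog '0 0 -0.5 0.203 -0.005 -0.002 -1; 0 0 -0.5 0.203 -0.005 -0.002 -1; 0 0 -0.5 0.203 -0.005 -0.002 -1; 0 0 -0.5 0.203 -0.005 -0.002 -1; 0 0 -0.5 0.203 -0.005 -0.002 -1; 0 0 -0.5 0.203 -0.005 -0.002 -1; 0 0 -0.5 0.203 -0.005 -0.002 -1; 0 0 -0.5 0.203 -0.005 -0.002 -1'
python3 - <<'E'
from h import *
st();pol()
E
```

```text
clock: 25.92
tool_pos: [0.5028, -0.0491, 0.1003]
orientation: [-179.8, 0.0, -76.2]
force: [1.9, 7.9, -1.9]
opening: 0.0178
25.93 [ 0.5028 -0.0491  0.1003] [-1.7984e+02  4.0000e-02 -7.6160e+01] F [ 1.9  7.9 -1.9] open 0.0178 j [ 16.7  11.6 -30.3  -0.  -47.9  87.2]
phi 194.36 r 0.1639 yaw->phi 193.84 Fr -3.8 Ft -7.1 M [ 2.9  -0.58  0.86]
clock: 26.92
tool_pos: [0.529, -0.1076, 0.1004]
orientation: [-180.0, 0.1, -53.3]
force: [-0.5, 7.2, -2.4]
opening: 0.0182
26.93 [ 0.529  -0.1076  0.1004] [-1.7996e+02  5.0000e-02 -5.3260e+01] F [-0.5  7.2 -2.4] open 0.0182 j [ 9.300e+00  1.470e+01 -2.590e+01 -1.000e-01 -4.930e+01  1.175e+02]
phi 216.78 r 0.1655 yaw->phi 216.74 Fr -3.9 Ft -6.0 M [2.92 0.3  0.89]
```

```bash
python3 -m jog '0 0 -0.5 0.203 -0.008 -0.002 -1; 0 0 -0.5 0.203 -0.008 -0.002 -1; 0 0 -0.5 0.203 -0.008 -0.002 -1; 0 0 -0.5 0.203 -0.008 -0.002 -1'
python3 - <<'E'
from h import *
st();pol()
p,d=vision.snapshot("side"); crop(p,230,330,140,240,6,"pics/side13.png")
E
```

```text
clock: 27.42
tool_pos: [0.5502, -0.1313, 0.1003]
orientation: [180.0, 0.1, -41.8]
force: [-2.7, 7.7, -2.3]
opening: 0.0178
27.43 [ 0.5502 -0.1313  0.1003] [ 1.7997e+02  1.2000e-01 -4.1820e+01] F [-2.7  7.7 -2.3] open 0.0178 j [ 6.300e+00  1.700e+01 -2.260e+01 -1.000e-01 -5.050e+01  1.319e+02]
phi 227.82 r 0.1657 yaw->phi 228.18 Fr -3.9 Ft -7.2 M [2.87 0.73 0.82]
```

View pics/side13.png

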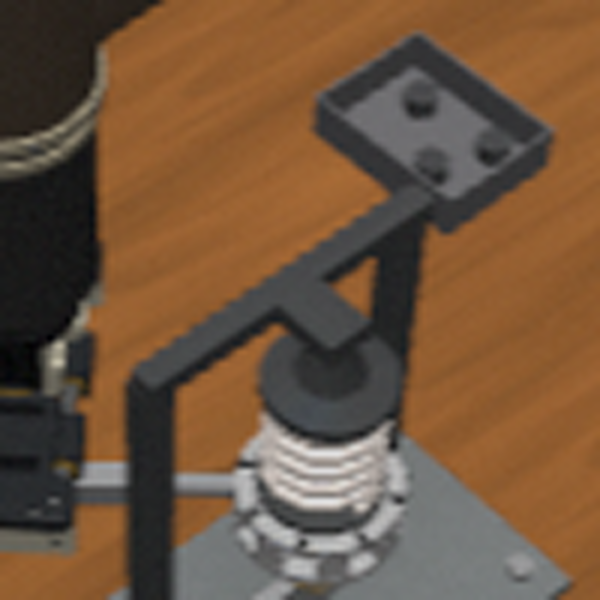

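```bash
python3 -m jog '0 0 0 -0.08 0 0 -1; 0 0 0 0 0.3 0 -1; 0 0 0 0 0.5 0 -1; 0 0 0 0 0.6 0 -1; 0 0 0 0 0.2 0 -1'
python3 - <<'E'
from h import *
st();pol()
E
python3 -m jog '0 0 1 -0.58 -0.03 0 -1; 0 0 1 -0.58 -0.03 0 -1; 0 0 1 -0.58 -0.03 0 -1; 0 0 1 -0.58 -0.03 0 -1; 0 0 1 -0.58 -0.03 0 -1; 0 0 1 -0.58 -0.03 0 -1; 0 0 1 -0.58 -0.03 0 -1; 0 0 1 -0.58 -0.03 0 -1'
python3 -m jog '0 0 0.5 -0.25 0 0 -1; 0 0 0.4 -0.25 0 0 -1; 0 0 0 0 0 0 -1'
python3 - <<'E'
from h import *
st();pol()
p,d=vision.snapshot("top"); crop(p,205,315,110,200,7,"pics/top14.png")
E
```

```text
clock: 28.1
tool_pos: [0.5043, -0.1794, 0.1009]
orientation: [180.0, 0.0, -42.1]
force: [-0.1, 0.7, -2.6]
opening: 0.0176
28.1 [ 0.5043 -0.1794  0.1009] [ 1.7999e+02  1.0000e-02 -4.2080e+01] F [-0.1  0.7 -2.6] open 0.0176 j [  1.4  14.3 -26.5   0.  -49.2 136.5]
phi 227.39 r 0.2322 yaw->phi 227.92 Fr -0.4 Ft -0.5 M [-0.14  0.01 -0.02]
clock: 29.1
tool_pos: [0.4293, -0.0135, 0.101]
orientation: [-180.0, 0.0, -88.0]
force: [-0.3, 0.1, -1.3]
opening: 0.0177
clock: 29.48
tool_pos: [0.4294, 0.0063, 0.101]
orientation: [-180.0, 0.0, -92.9]
force: [-0.3, -0.0, -2.6]
opening: 0.0178
29.48 [0.4294 0.0063 0.101 ] [-1.7996e+02  1.0000e-02 -9.2930e+01] F [-0.3 -0.  -2.6] open 0.0178 j [ 27.4   4.6 -39.    0.  -46.4  59.7]
phi 176.35 r 0.2326 yaw->phi 177.07 Fr 0.3 Ft 0.0 M [-0.02  0.03 -0.01]
```

View pics/top14.png

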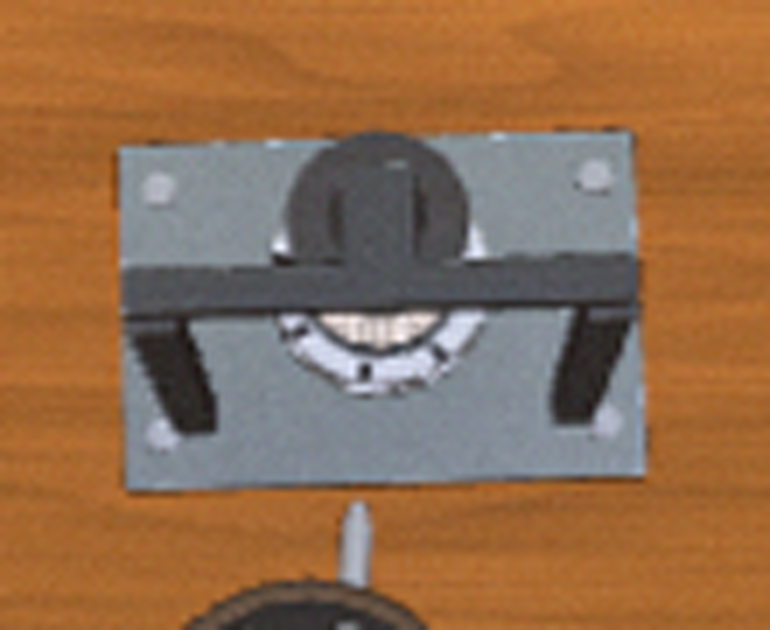

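Run:
```python
from h import *
to(.444,.0195,.1002,-98)
```

```text
shift units [-0.35 -0.35  0.02] rz 0.89
```

```bash
python3 -m jog '0 0 0.45 -0.35 -0.35 0.02 -1; 0 0 0.44 0 0 0 -1; 0 0 0 0 0 0 -1'
python3 - <<'E'
from h import *
st();pol()
p,d=vision.snapshot("top"); crop(p,205,315,110,200,7,"pics/top15.png")
E
```

```text
clock: 29.9
tool_pos: [0.4439, 0.019, 0.0998]
orientation: [180.0, -0.0, -98.0]
force: [0.2, -0.4, -2.3]
opening: 0.0177
29.9 [0.4439 0.019  0.0998] [ 1.7998e+02 -1.0000e-02 -9.8050e+01] F [ 0.2 -0.4 -2.3] open 0.0177 j [ 28.    6.2 -37.3  -0.  -46.5  53.9]
phi 172.8 r 0.2194 yaw->phi 171.95 Fr -0.3 Ft 0.4 M [-0.    0.09 -0.02]
```

View pics/top15.png

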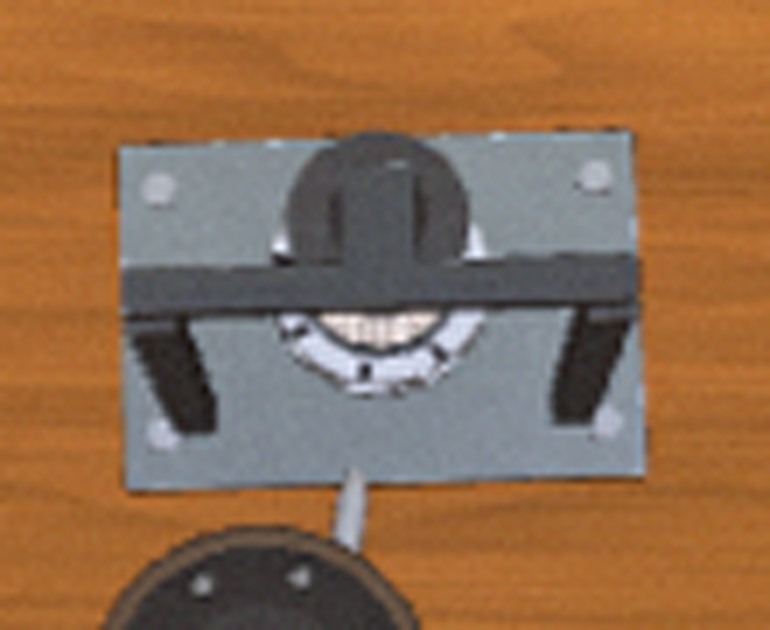

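```bash
python3 -m jog '0 0 0 -0.02 -0.3 -0.01 -1; 0 0 0 0 -0.4 0 -1; 0 0 0 0 -0.3 0 -1; 0 0 0 0 -0.1 0 -1'
python3 - <<'E'
from h import *
st();pol((.662,-.0092))
E
python3 -m jog '0 0 0 0 -0.15 0 -1; 0 0 0 0 -0.15 0 -1;  0 0 0 0 0 0 -1'
python3 - <<'E'
from h import *
st();pol((.662,-.0092))
E
```

```text
clock: 30.45
tool_pos: [0.4887, 0.014, 0.1]
orientation: [180.0, -0.0, -98.1]
force: [-0.6, -0.9, -2.1]
opening: 0.0175
30.45 [0.4887 0.014  0.1   ] [ 1.7998e+02 -2.0000e-02 -9.8100e+01] F [-0.6 -0.9 -2.1] open 0.0175 j [ 24.7  10.3 -32.1   0.  -47.6  57.2]
phi 172.38 r 0.1749 yaw->phi 171.9 Fr 0.5 Ft 0.9 M [-0.01  0.14  0.05]
clock: 30.82
tool_pos: [0.4999, 0.0126, 0.1003]
orientation: [-180.0, 0.0, -98.1]
force: [-0.6, 0.1, -2.3]
opening: 0.018
30.82 [0.4999 0.0126 0.1003] [-179.99    0.    -98.07] F [-0.6  0.1 -2.3] open 0.018 j [ 24.   11.3 -30.8   0.  -48.   57.9]
phi 172.36 r 0.1635 yaw->phi 171.93 Fr 0.6 Ft -0.0 M [-0.01  0.02 -0.01]
```

```bash
python3 -m jog '0 0 -0.5 0.203 -0.005 -0.002 -1; 0 0 -0.5 0.203 -0.005 -0.002 -1; 0 0 -0.5 0.203 -0.005 -0.002 -1'
python3 -c "
from h import *
pol()"
for i in 1; do :; done
python3 -m jog '0 0 -0.5 0.203 -0.005 -0.002 -1'
python3 -c "
from h import *
pol()"
python3 -m jog '0 0 -0.5 0.203 -0.005 -0.002 -1'
python3 -c "
from h import *
pol()"
```

```text
clock: 31.2
tool_pos: [0.4978, -0.011, 0.1006]
orientation: [-180.0, 0.1, -89.3]
force: [-1.6, 6.2, -2.7]
opening: 0.0176
phi 180.89 r 0.1637 yaw->phi 180.7 Fr 1.5 Ft -6.2 M [2.41 0.52 0.72]
clock: 31.32
tool_pos: [0.4982, -0.019, 0.1008]
orientation: [-180.0, 0.1, -86.4]
force: [-1.5, 7.1, -2.6]
opening: 0.018
phi 183.67 r 0.1637 yaw->phi 183.58 Fr 1.1 Ft -7.2 M [2.53 0.51 0.78]
clock: 31.45
tool_pos: [0.4989, -0.027, 0.1009]
orientation: [-179.9, 0.1, -83.5]
force: [-1.1, 6.8, -2.6]
opening: 0.0179
phi 186.49 r 0.1636 yaw->phi 186.45 Fr 0.3 Ft -6.9 M [2.58 0.42 0.82]
```

```bash
python3 -m jog '0 0 -0.5 0.203 -0.005 -0.002 -1; 0 0 -0.5 0.203 -0.005 -0.002 -1'
python3 -c "
from h import *
pol()"
python3 -m jog '0 0 -0.4 0.163 -0.004 -0.002 -1'
python3 -c "
from h import *
pol()"
python3 -m jog '0 0 -0.4 0.163 -0.004 -0.002 -1'
python3 -c "
from h import *
pol()"
```

```text
clock: 31.7
tool_pos: [0.5016, -0.043, 0.101]
orientation: [-179.9, 0.1, -77.8]
force: [-1.0, 6.5, -2.9]
opening: 0.0182
phi 192.18 r 0.1636 yaw->phi 192.18 Fr -0.4 Ft -6.6 M [2.59 0.34 0.76]
clock: 31.82
tool_pos: [0.5031, -0.0493, 0.1011]
orientation: [-179.9, 0.1, -75.5]
force: [-1.1, 7.2, -1.6]
opening: 0.0182
phi 194.46 r 0.1636 yaw->phi 194.46 Fr -0.8 Ft -7.2 M [2.71 0.4  0.88]
clock: 31.95
tool_pos: [0.5048, -0.0556, 0.1011]
orientation: [-179.9, 0.1, -73.3]
force: [-1.4, 7.8, -1.8]
opening: 0.0186
phi 196.72 r 0.1637 yaw->phi 196.75 Fr -0.9 Ft -7.9 M [2.9  0.4  0.93]
```

```bash
python3 -m jog '0 0 -0.3 0.122 -0.003 -0.001 -1'
python3 -c "
from h import *
pol()"
python3 -m jog '0 0 -0.3 0.122 -0.003 -0.001 -1'
python3 -c "
from h import *
pol()"
python3 -m jog '0 0 -0.3 0.122 -0.003 -0.001 -1'
python3 -c "
from h import *
pol()"
```

```text
clock: 32.08
tool_pos: [0.5063, -0.0602, 0.1011]
orientation: [-179.9, 0.1, -71.5]
force: [-1.1, 7.8, -2.0]
opening: 0.0187
phi 198.41 r 0.1636 yaw->phi 198.46 Fr -1.4 Ft -7.8 M [2.89 0.45 0.92]
clock: 32.2
tool_pos: [0.5079, -0.0647, 0.1011]
orientation: [-179.9, 0.1, -69.8]
force: [-0.1, 8.3, -2.1]
opening: 0.0184
phi 200.08 r 0.1635 yaw->phi 200.17 Fr -2.7 Ft -7.9 M [2.96 0.35 0.9 ]
clock: 32.33
tool_pos: [0.5098, -0.0691, 0.1012]
orientation: [-179.9, 0.1, -68.1]
force: [-2.0, 7.2, -2.0]
opening: 0.0191
phi 201.77 r 0.1633 yaw->phi 201.9 Fr -0.9 Ft -7.5 M [2.89 0.42 0.93]
```

Run:
```python
from h import *
p,d=vision.snapshot("top"); crop(p,205,315,110,200,7,"pics/top16.png")
p,d=vision.snapshot("side"); crop(p,210,330,140,240,6,"pics/side16.png")
```

```text
(no output)
```

View pics/top16.png

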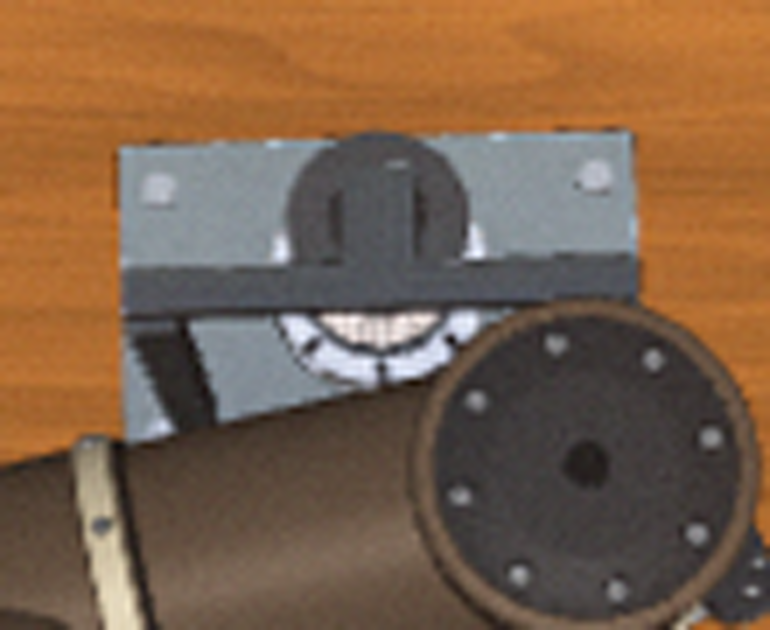

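View pics/side16.png

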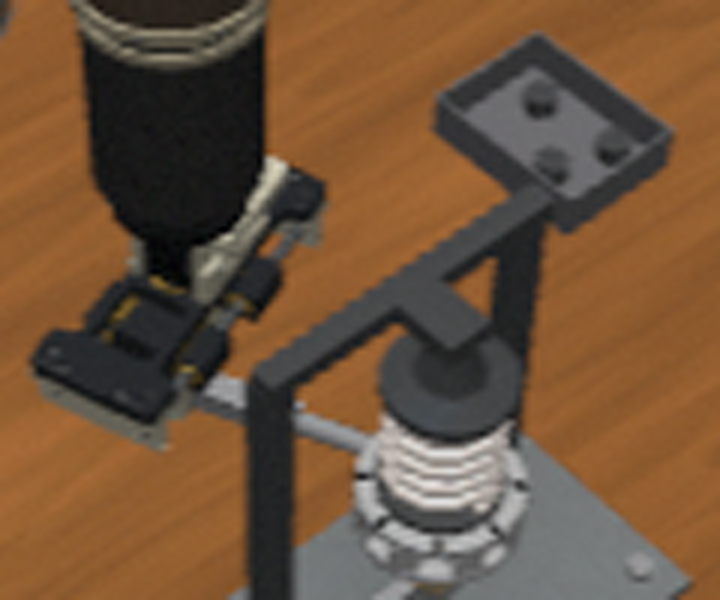

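```bash
python3 -m jog '0 0 -0.3 0.122 -0.003 0 -1; 0 0 -0.3 0.122 -0.003 0 -1'
python3 - <<'E'
from h import *
pol();st()
p,d=vision.snapshot("top"); crop(p,205,315,110,200,7,"pics/top17.png")
p,d=vision.snapshot("side"); crop(p,210,330,140,240,6,"pics/side17.png")
a=cv2.imread("pics/top16.png");b=cv2.imread("pics/top17.png");c=cv2.imread("pics/top6.png")
S=lambda i:cv2.resize(i[290:400,260:500],None,fx=3,fy=2)
cv2.imwrite("pics/cmp.png",np.vstack([S(a),S(b)]))
E
```

```text
clock: 32.67
tool_pos: [0.5141, -0.0778, 0.1013]
orientation: [-179.9, 0.1, -64.7]
force: [0.4, 9.2, -3.1]
opening: 0.0188
phi 205.17 r 0.1629 yaw->phi 205.35 Fr -4.3 Ft -8.2 M [3.45 0.09 0.98]
32.67 [ 0.5141 -0.0778  0.1013] [-1.7989e+02  5.0000e-02 -6.4650e+01] F [ 0.4  9.2 -3.1] open 0.0188 j [ 1.300e+01  1.290e+01 -2.830e+01 -1.000e-01 -4.870e+01  1.024e+02]
```

View pics/cmp.png

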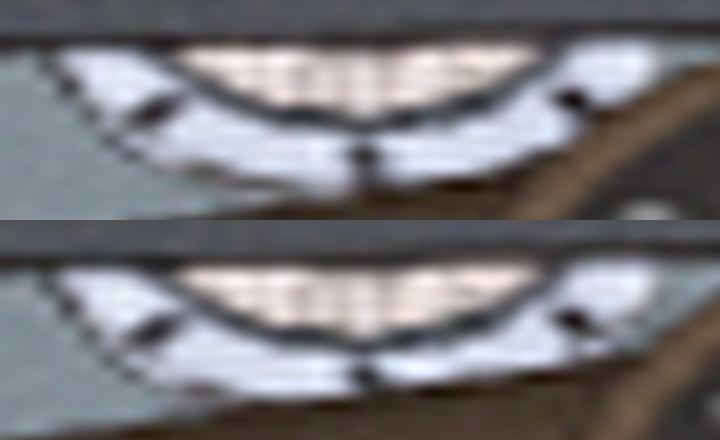

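View pics/side17.png

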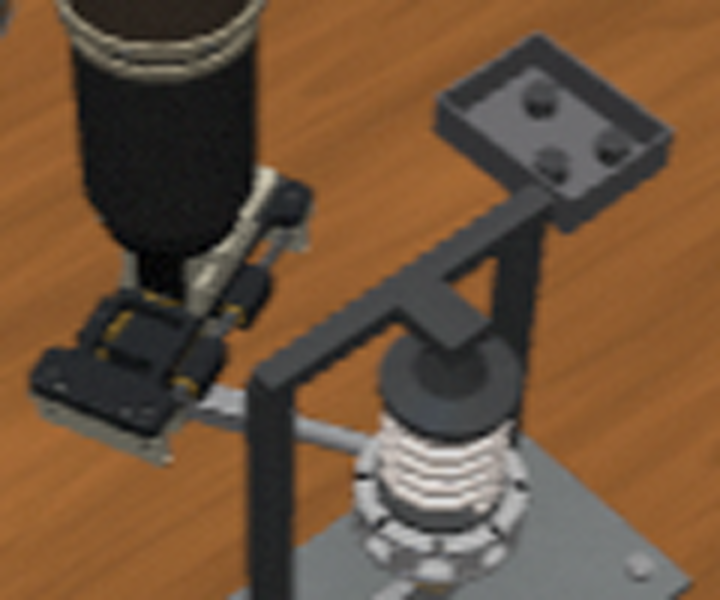

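```bash
python3 -m jog '0 0 -0.3 0.122 -0.003 0 -1; 0 0 -0.3 0.122 -0.003 0 -1'
python3 - <<'E'
from h import *
pol();st()
p,d=vision.snapshot("top"); crop(p,205,315,110,200,7,"pics/top18.png")
E
```

```text
clock: 33.02
tool_pos: [0.5186, -0.0863, 0.1013]
orientation: [-179.9, 0.1, -61.2]
force: [0.0, 11.5, -2.5]
opening: 0.0192
phi 208.56 r 0.1627 yaw->phi 208.79 Fr -5.5 Ft -10.1 M [3.84 0.11 1.04]
33.02 [ 0.5186 -0.0863  0.1013] [-1.7988e+02  6.0000e-02 -6.1210e+01] F [ 0.  11.5 -2.5] open 0.0192 j [ 1.19e+01  1.34e+01 -2.76e+01 -1.00e-01 -4.89e+01  1.07e+02]
```

View pics/top18.png

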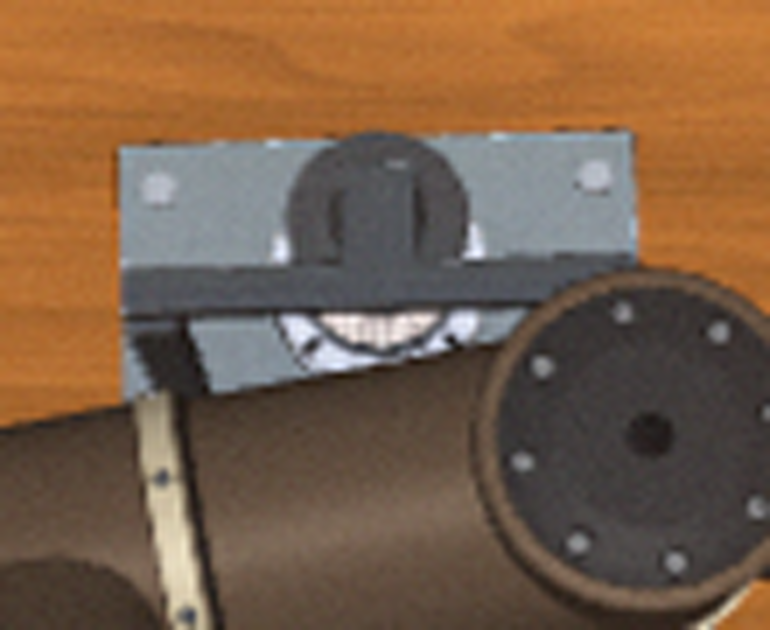

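```bash
python3 -m jog '0 0 0 -0.08 0 0 -1; 0 0 0 0 0 0 -1'
python3 - <<'E'
from h import *
pol()
E
python3 -m jog '0 0 0 -0.03 0.3 0 -1; 0 0 0 0.05 0.5 0 -1; 0 0 0 0.1 0.6 0 -1; 0 0 0 0.1 0.6 0 -1; 0 0 0 0 0 0 -1'
python3 - <<'E'
from h import *
pol();st()
p,d=vision.snapshot("top"); crop(p,205,315,110,200,7,"pics/top19.png")
p,d=vision.snapshot("side"); crop(p,180,330,140,265,5,"pics/side19.png")
E
```

```text
clock: 33.33
tool_pos: [0.5166, -0.0837, 0.1012]
orientation: [-179.9, 0.1, -61.3]
force: [-1.6, 8.0, -2.3]
opening: 0.019
phi 207.43 r 0.1633 yaw->phi 208.71 Fr -2.3 Ft -7.9 M [2.77 0.28 0.71]
clock: 33.95
tool_pos: [0.4483, -0.1327, 0.1013]
orientation: [180.0, 0.0, -61.5]
force: [0.8, -0.6, -1.6]
opening: 0.0176
phi 210.22 r 0.2467 yaw->phi 208.49 Fr -0.3 Ft 0.9 M [-0.11  0.03 -0.06]
33.95 [ 0.4483 -0.1327  0.1013] [ 1.7998e+02  2.0000e-02 -6.1510e+01] F [ 0.8 -0.6 -1.6] open 0.0176 j [  7.7   8.2 -34.5  -0.  -47.2 110.8]
```

View pics/top19.png

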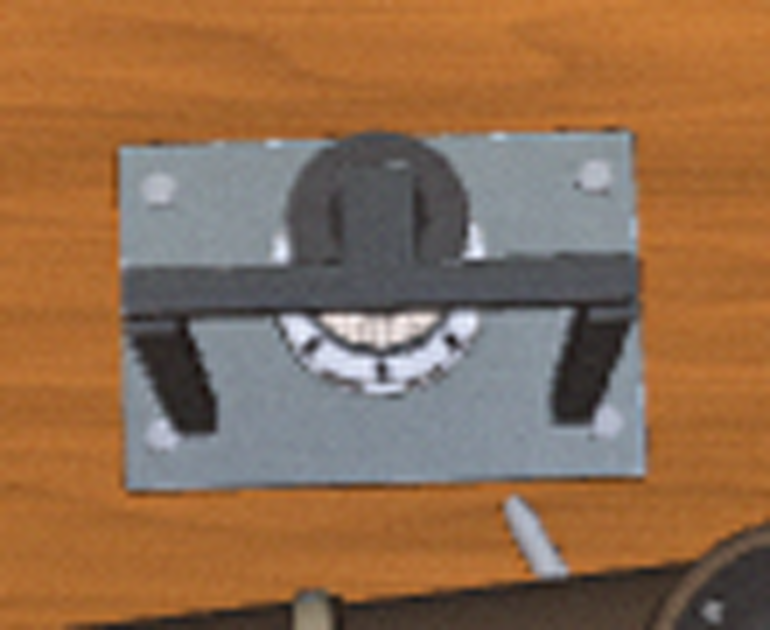

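View pics/side19.png

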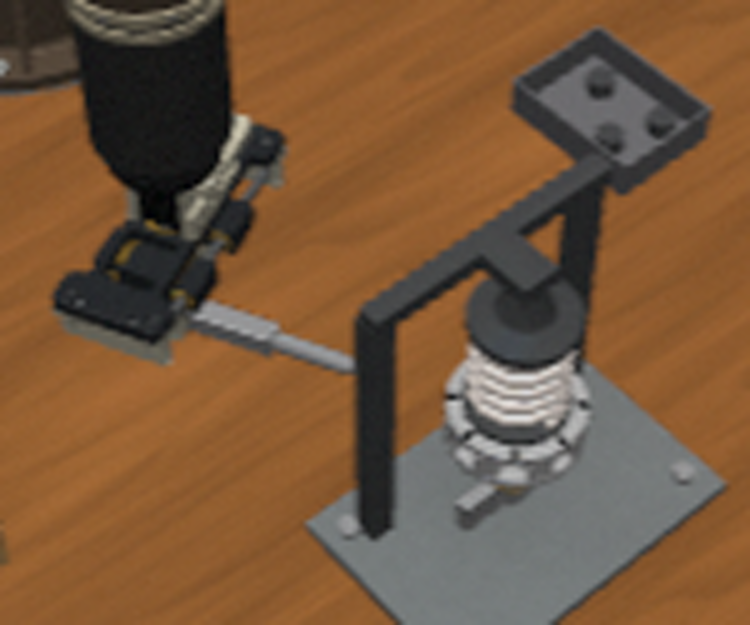

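```bash
python3 -m jog '0 0 -0.8 0 0.3 0 -1; 0 0 -0.8 0 0.2 0 -1; 0 0 -0.8 0 0 0 -1; 0 0 -0.8 0 0 0.2 -1; 0 0 -0.8 0 0 0.5 -1; 0 0 -0.8 0 0 0.6 -1; 0 0 -0.7 0 0 0.6 -1; 0 0 0 0 0 0.3 -1'
python3 - <<'E'
from h import *
st(); to(.43,-.15,.0045,-30)
E
```

```text
clock: 35.05
tool_pos: [0.4332, -0.1414, 0.0121]
orientation: [180.0, 0.1, -29.9]
force: [-0.3, 0.0, -1.4]
opening: 0.018
35.05 [ 0.4332 -0.1414  0.0121] [ 1.7995e+02  6.0000e-02 -2.9910e+01] F [-0.3  0.  -1.4] open 0.018 j [  6.8  15.5 -41.4   0.  -33.2 143.3]
shift units [0.04 0.23 0.19] rz 0.02
```

```bash
python3 -m jog '0 0 0 0 0 0.1 -1; 0 0 0 0 0 0.05 -1;0 0 0 0 0 0.03 -1; 0 0 0 0 0 0 -1'
python3 - <<'E'
from h import *
st()
E
```

```text
clock: 35.55
tool_pos: [0.4337, -0.1413, 0.0064]
orientation: [-180.0, -0.0, -29.9]
force: [0.5, 0.2, -1.9]
opening: 0.0179
35.55 [ 0.4337 -0.1413  0.0064] [-1.7997e+02 -4.0000e-02 -2.9890e+01] F [ 0.5  0.2 -1.9] open 0.0179 j [  6.8  16.1 -41.7   0.  -32.1 143.3]
```

```bash
python3 -m jog '0 0 0 0 0 0.05 -1; 0 0 0 0 0 0 -1'
python3 - <<'E'
from h import *
st()
E
```

```text
clock: 35.8
tool_pos: [0.4337, -0.1413, 0.0041]
orientation: [-180.0, -0.0, -29.9]
force: [0.6, -0.2, -1.9]
opening: 0.0177
35.8 [ 0.4337 -0.1413  0.0041] [-1.7998e+02 -3.0000e-02 -2.9880e+01] F [ 0.6 -0.2 -1.9] open 0.0177 j [  6.8  16.3 -41.9   0.  -31.8 143.3]
```

```bash
python3 -m jog '0 0 0 0 0 0.02 -1; 0 0 0 0 0 0 0; 0 0 0 0 0 0 0.2; 0 0 0 0 0 0 0.3; 0 0 0 0 0 0 0.3; 0 0 0 0 0 -0.3 0.3; 0 0 0 0 0 -0.7 0.3; 0 0 0 0 0 -0.9 0.3'
python3 -m jog '0 0 0 0 0.3 -0.9 0.3; 0 0 0 0.5 0.5 -0.9 0.3; 0 0 0 0.8 0.5 -0.5 0.3; 0 0 0 0.8 0.5 0 0.3; 0 0 0 0.8 0.5 0 0.3; 0 0 0 0.8 0.3 0 0.3; 0 0 0 0 0 0 0.3'
python3 - <<'E'
from h import *
st()
p,d=vision.snapshot("top"); crop(p,130,420,100,310,2.7,"pics/top20.png"); crop(p,205,315,110,200,7,"pics/top20c.png")
p,d=vision.snapshot("side"); crop(p,110,370,130,310,3,"pics/side20.png")
E
```

```text
clock: 36.8
tool_pos: [0.4328, -0.1414, 0.0802]
orientation: [179.9, 0.1, -29.9]
force: [0.1, 0.4, -0.6]
opening: 0.057
clock: 37.67
tool_pos: [0.5105, -0.3067, 0.1712]
orientation: [180.0, 0.0, -30.0]
force: [-0.8, -0.0, -0.3]
opening: 0.0569
37.67 [ 0.5105 -0.3067  0.1712] [ 1.7998e+02  1.0000e-02 -2.9980e+01] F [-0.8 -0.  -0.3] open 0.0569 j [-12.2  15.5 -14.1   0.  -60.4 162.2]
```

View pics/top20.png

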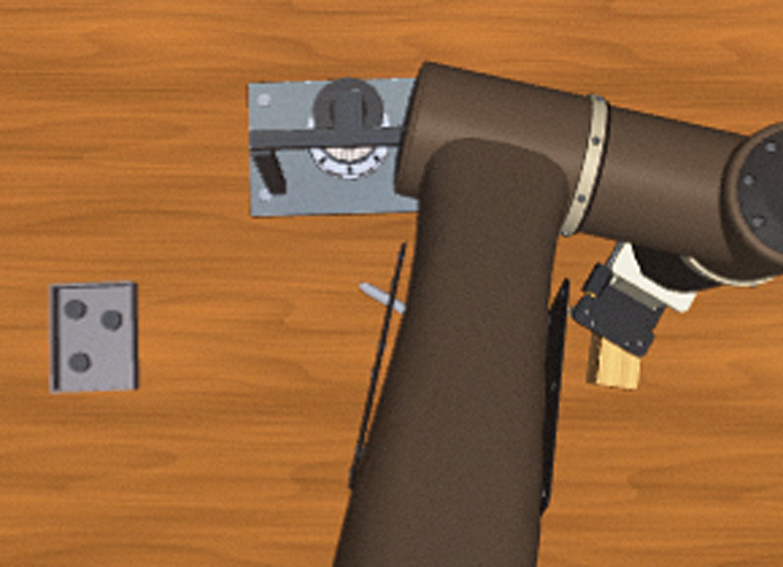

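View pics/side20.png

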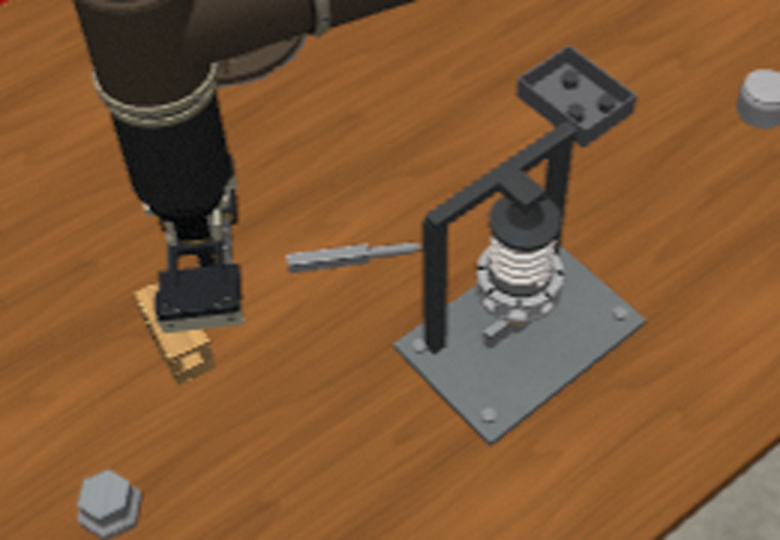

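View pics/top20c.png

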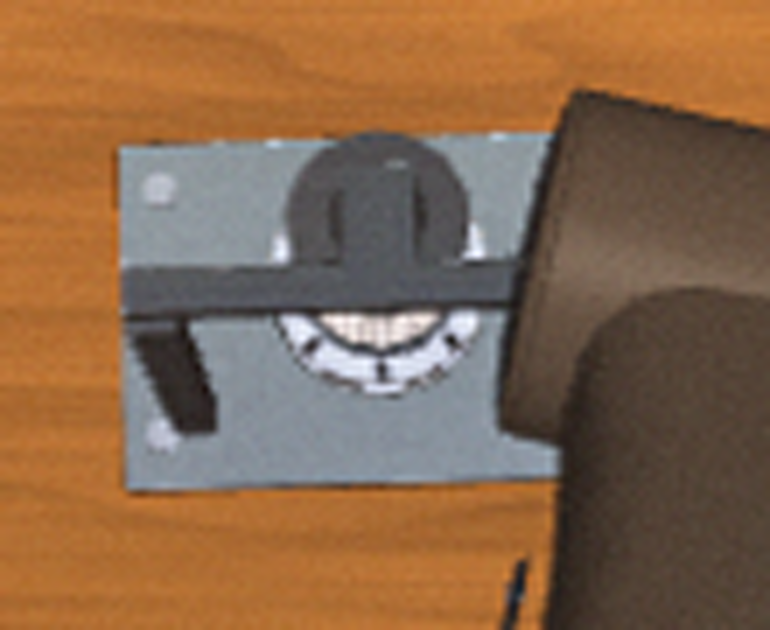

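Run:
```python
from h import *
print(ctrl.close_job()); st()
```

```text
the job is handed in; nothing more can be done
None
the job is handed in; nothing more can be done
```

The job is handed in at about 38 s of the 72 s. The collar is wound up to its stop, and the bar is lying on the bench. No verdict was reported.

- **Bar:** I drew it level out of the holder by its nose and laid it on the bench. I then picked it up by the square handle. After the winding I took it out of the collar and laid it between the robot and the frame, by my coordinates about 80 mm clear of the frame's plate and well away from the holder.
- **Winding:** I put the nose into three holes, one after another. The swings turned the collar about 79°, 46° and 9–10° anticlockwise. The total is about 135° (2.36 rad), within the expected 2.25 to 2.55.
- **Stop check:** The collar's rim strokes stayed put over the last 7° of bar travel. Meanwhile the torque on the collar rose to about 0.6 N m, against about 0.32 N m while it was turning. After I withdrew the bar, the strokes still had not moved.
- **Last pictures:** The bar lies flat, the gripper is clear above the bench, and the tray, tin and nut look as they did at the start.

**Disagreements and limits:**
- The two cameras placed the damper's axis about 3 to 4 mm apart.
- Collar angles read from the side camera scattered by several degrees, and one mark did not fit, so I relied on the top camera.
- The bar lagged the collar by about 11° on each swing.
- At the stop the bar twisted roughly 10° in the grip, and it straightened when withdrawn.
- I could not see directly that the spring closed on its cap. That it is home rests on the stall, the torque and the total turn.

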